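# Turn a knock-down plate over the chute lip and tray it white side up

### The arm

A 7-joint arm with a two-finger parallel gripper is mounted at the origin on the work surface. World frame = base frame: x ahead of the robot, y to its left, z up, the work surface at z = 0. Lengths are in m, angles in rad, forces in N, time in s.
With the tool pointing down it reaches from about 0.4 to 0.85 m from the base axis. Payload 4.5 kg.
Tool frame: the origin (TCP) lies between the finger pads; the fingertips stand 17 mm ahead of it and the grasp point (between the pads) lies 2 mm behind it; z points along the fingers, y is the direction in which the jaws open and shut (so a half turn about z gives the same grasp; the last joint's range is limited). The gripper opens to 85 mm and grips with 20 to 120 N. Pads are 22 mm wide; open, the fingers measure 114 mm over their backs; the gripper's body (76 mm by 85 mm) begins 54 mm behind the grasp point. The pads swing forward as they close: fully open they stand 13 mm farther back than shut.
Start: joints at [1.332, 0.689, -0.195, 1.565, 0.157, 0.902, -0.215], TCP at [0.168, -0.602, 0.211] pointing down, gripper open.
Joint ranges: [-3.01, 3.01], [-0.46, 2.08], [-1.47, 1.51], [0.13, 2.56], [-1, 4.14], [0.04, 2.09], [-2.66, 2.66]. Speed limits (rad/s): [2.57, 2.57, 3.14, 3.14, 3.14, 3.14, 3.14].

### API

Orientations are given as a unit quaternion [w, x, y, z].
In Python, from bench import robot gives the robot as it stands.
- The arm moves only by the tool arm_command, never from a script. Its argument "rows" is one flat list of numbers, 4 for each row, row after row: the shift along the tool's x, y, z in units of 0.4 m (1.0 is 0.4 m), then the turn about the tool's z in units of 5 degrees (1.0 is 5 degrees). A call has 1 to 5 rows; each row shifts and turns the pose as measured when the row begins, along the tool's axes as they then stand; what a row does not reach is not made up. A row lasts 1/10 s, in which the tool goes at most 50 mm and 8.59 degrees, less where a joint would pass 70% of its speed; a pose out of reach is approached as far as the arm can. A call with a number of a shift or a turn outside -1 to 1 is refused whole. A call with a gripper value outside its range is refused whole. "hand" is the finger opening in mm, from 0 to 85.4, set as the call begins (left out, the last holds). The fingers move at their own pace and stop on an object; "force" is the grip in N (left out, the last holds). Time passes only in rows, so rows that do not move let the fingers close. It gives the time, the measured TCP pose, the force and the opening at its end, in the units of the state.
- robot.sense(): the state, without advancing time (a new reading comes with each control period).
- robot.grab_frame(name): name is "scene" or "top"; returns (picture, depth): 420x560x3 uint8, blue, green, red; 420x560 float32, m along the optical axis (not along the pixel's ray), 0 where there is no reading.
- robot.camera_model(name): a dict with "mtx" (3x3 intrinsics, pixels), "world_from_camera" (4x4, takes a point from camera to world coordinates). Camera axes: x right, y up, looking along -z (the intrinsics and any distortion apply to the point x, -y, -z); pixel columns grow to the right and rows downward; lengths in m; the calibration is good to about 2 mm. A picture is of the moment at which its call begins. camera_model takes no time and is no camera call.
- robot.finish_job(): hands the job in, once; it reports no verdict.
The state is a dict: "time": time; "q": joint angles; "qvel": joint speeds; "joint_efforts": joint torques, N m; "eef_pos": TCP position; "tool_rot": TCP orientation; "wrist_force": force on the tool from outside, world axes, zero at the start; "ft_torque": the same for the moment, N m; "opening": finger opening in m.
Only numpy, scipy, OpenCV 4.12 (cv2) and the standard library are available. Lean on these libraries where they do the work, as an engineer would, in place of code of your own. Each camera call takes 0.05 s, during which the arm holds its last target. There are 200 camera calls.

### The job

One target plate lies with its dark back up. Bring it level over the turning chute, let it touch the yellow lip lightly with its middle just past the lip's edge, and let go there so that it tips over the edge, turns over and slides down to the toe stop; then take it from under the lip and set it down (do not drop it) white side up and square on the orange card in the plate tray, beside the other two. Leave the other plates and everything else where they are.

Things in the scene. Friction and masses are not known exactly. Their poses are not given: they have to be found in the camera images.
- plate: the loose steel target plate to turn, 80 x 50 x 8 mm, 0.2 to 0.31 kg; one face bare dark steel, the other white with a black disc 32 mm across. Origin at its centre, x along the length, y along the width, z out of the dark face (up at the start, must point down at the end). It starts flat on the table between chute and tray. Pinch it across the 50 mm width.
- chute: turning chute, fixed, blue frame with an aluminium slide, 172 mm along its x by 190 mm along its y, origin on the table under its middle, x towards the robot's left (within 0.25 rad). The slide is a flat sheet, 168 mm wide between flanges 20 mm high, that rises towards +x at 38 degrees from the toe stop to x = +75 mm. Friction about 0.5 to 0.7: a plate slides down it by itself.
- lip: the chute's yellow lip, a rigid 3 mm sheet 178 mm wide on two side posts, 95 mm straight above the slide. Origin at the middle of its upper edge (the crest, its highest line), which runs along y; axes as the chute's. The crest is at x = -8 mm, z = 165 mm of the chute; from it the lip falls for 44 mm towards -x, parallel to the slide.
- crest (a point): the same point as the lip's origin. A level plate with its length along the chute's x and its centre 3 to 18 mm beyond the crest (+x side) tips over it when let go, drops on its far end onto the slide, goes over and slides under the lip to the stop, other face up. Short of the crest it slides back unturned; much too far and it wedges upright.
- toe (a point): middle of the foot of the slide, where sheet and toe stop meet: x = -70 mm of the chute, 22 mm above the table. The stop stands 13 mm off the sheet.
- rest (a point): where the centre of the turned plate comes to lie: 40 mm up the slide from the toe stop, 4 mm off the sheet, on its middle line (plates stop up to 20 mm to either side). The plate leans there at 38 degrees, facing up and towards the chute's -x; the lip hangs over its upper half, so hand and fingers must come in tilted, about square to the slide (lip 75 mm off the sheet).
- tray: fixed plywood plate tray, 345 (x) by 130 (y) mm, origin under its middle; floor 6 mm above the table, rim 18 mm high. Three places 100 mm apart along its x: two hold plates, one the orange card.
- card: orange marker card lying fixed on the tray floor in the free place, 62 (x) by 94 (y) mm, 1.5 mm thick, its top 7.5 mm above the table; origin at the centre of its underside, axes as the tray's. The plate goes on it with its length along the card's y.
- good_a: another loose plate of the same size, white side up in the tray, its length across the tray (along the tray's y). Origin at its centre. Leave it.
- good_b: another loose plate of the same size, white side up in the tray, its length across the tray (along the tray's y). Origin at its centre. Leave it.
- tin_red: loose flat round pellet tin with a red label, 63 mm across, 20 mm high, origin under its middle. Leave it.
- tin_green: loose flat round pellet tin with a green label, 63 mm across, 20 mm high, origin under its middle. Leave it.
- spray_can: loose standing spray can, 66 mm across, 190 mm high, origin under its middle. Leave it.
- screwdriver: loose screwdriver with a red handle, 200 mm long, lying at the side. Leave it.
- phone: loose black phone lying flat, 74 x 150 x 9 mm, origin under its middle. Leave it.
Mind the look-alikes: they are no part of the job. What is shaped like the plate but brown is not meant.

How it is judged:
On the way, in this order (a step that is already met when the one before it is completed fails the run):
1. the plate, dark side up and still held, touches the lip (contact force between plate and lip above 0.4 N and contact force between the fingers and plate above 1 N and angle between plate's own z axis and vertical below 0.9 rad), for 0.1 s.
2. the plate lies turned over and let go on the slide, down against the toe stop (x of plate in the frame of chute between -0.055 and -0.027 m and z of plate in the frame of chute between 0.035 and 0.065 m and angle between plate's own z axis and vertical between 2.3 and 2.65 rad and linear speed of plate below 0.05 m/s and contact force between the fingers and plate below 0.1 N), for 0.2 s.
At the end, for the whole second after the job is handed in: The plate lies flat and at rest on the orange card, white side up, centre within 15 mm of the card's centre, length along the card's length within 0.2 rad, released; the two other plates have not moved more than 10 mm (horizontal distance between plate and card below 0.015 m and angle between the x axis of plate and the y axis of card, either way round below 0.2 rad and angle between plate's own z axis and vertical above 3.05 rad and z of plate in the frame of card below 0.009 m and linear speed of plate below 0.02 m/s and contact force between the fingers and plate below 0.1 N and distance of each of good_a, good_b from where it was at the start of the episode below 0.01 m); the robot touches nothing.
It fails at once if the plate is pressed or thrown on the lip with more than 25 N (contact force between plate and lip above 25 N).
It fails at once if the plate is dropped into the tray (falls free, faster than 0.45 m/s, within 40 mm of the card) (distance between plate and card below 0.04 m and linear speed of plate above 0.45 m/s and contact force between the fingers and plate below 0.1 N).
It fails at once if one of the other plates is pushed or turned over (distance of any of good_a, good_b from where it was at the start of the episode above 0.02 m or angle between any of good_a, good_b's own z axis and vertical above 0.5 rad).
It fails at once if a bystander (tin, spray can, screwdriver or phone) is moved more than 20 mm (distance of any of tin_red, tin_green, spray_can, screwdriver, phone from where it was at the start of the episode above 0.02 m).
It also fails if it takes over 58 s, if anything falls off the work surface, if the arm or the gripper's body presses on something with over 40 N, if the wrist force passes 120 N, or if a joint passes its speed limit or range.

## Working session

There is one attempt and no reset: what is moved stays moved. The work goes in short steps, Python scripts to look and compute and a tool call to move; the robot and the scene stay as the last step left them, time stands still between calls to the robot, and variables do not carry over. Pictures are saved under pics/ and viewed, about 8 in all and at most 12, crops included, and the job is handed in when it is done.

Besides the shell and the picture viewer there is one more tool, called after "Request:" in YAML: its name, and indented under it one key for each argument. arm_command: Moves the arm, as the interface text tells. Shifts and turns lie within -1 to 1; 1 stands for 0.4 m of shift or 5 degrees of turn. Its arguments: {"type":"object","properties":{"rows":{"type":"array","items":{"type":"number"}},"hand":{"type":"number"},"force":{"type":"number"}},"required":["rows"]}

```bash
ls; mkdir -p pics; cat > h.py <<'E'
import numpy as np, cv2
from bench import robot
def grab(n):
    im,d=robot.grab_frame(n); c=robot.camera_model(n); np.savez(f'{n}.npz',im=im,d=d,K=c['mtx'],T=c['world_from_camera']); return im,d
def load(n):
    return np.load(f'{n}.npz')
def cloud(z):
    d=z['d'];K=z['K'];T=z['T'];v,u=np.mgrid[:d.shape[0],:d.shape[1]]
    p=np.stack([(u-K[0,2])/K[0,0]*d,-(v-K[1,2])/K[1,1]*d,-d],-1)
    w=p@T[:3,:3].T+T[:3,3]; w[d==0]=np.nan; return w
E
python3 - <<'E'
from h import *
for n in('top','scene'):
    im,d=grab(n);cv2.imwrite(f'pics/{n}0.png',im);c=robot.camera_model(n);print(n,c)
print(robot.sense())
E
```

```text
pics
top {'mtx': array([[533.00843275,   0.        , 261.21947836],
       [  0.        , 533.00843275, 205.9632005 ],
       [  0.        ,   0.        ,   1.        ]]), 'world_from_camera': array([[ 3.60638675e-03,  9.94317207e-01, -1.06396828e-01,
         3.50759187e-01],
       [-9.99991005e-01,  3.34836304e-03, -2.60364269e-03,
         1.23007374e-03],
       [-2.23259152e-03,  1.06405261e-01,  9.94320339e-01,
         1.72063433e+00],
       [ 0.00000000e+00,  0.00000000e+00,  0.00000000e+00,
         1.00000000e+00]])}
scene {'mtx': array([[416.0219112 ,   0.        , 279.18645614],
       [  0.        , 416.0219112 , 205.47511748],
       [  0.        ,   0.        ,   1.        ]]), 'world_from_camera': array([[ 0.79307107, -0.49967301,  0.34837502,  0.89658865],
       [ 0.60903775,  0.6603694 , -0.43930089, -0.47553956],
       [-0.01054941,  0.56057037,  0.8280396 ,  1.04516561],
       [ 0.        ,  0.        ,  0.        ,  1.        ]])}
{'time': 0.1, 'q': array([ 1.3317974 ,  0.68991001, -0.19452944,  1.5662773 ,  0.15734011,
        0.90248114, -0.21508546]), 'qvel': array([-0.00021727, -0.00327625,  0.00221037, -0.00345288,  0.00151395,
        0.00119029, -0.00058229]), 'joint_efforts': array([-3.81087943e-03, -5.40598726e+01, -1.27137657e+00, -1.58986688e+01,
        9.49395035e-03,  4.37222552e-03,  3.68935517e-06]), 'eef_pos': array([ 0.16817221, -0.6012959 ,  0.2102484 ]), 'tool_rot': array([-8.19070892e-04,  9.90702984e-01,  1.36040039e-01, -1.86036372e-04]), 'wrist_force': array([-0.17123824,  0.1160388 ,  0.28685533]), 'ft_torque': array([ 0.02138626,  0.02289359, -0.04994861]), 'opening': 0.08548662180461983}
```

View pics/top0.png

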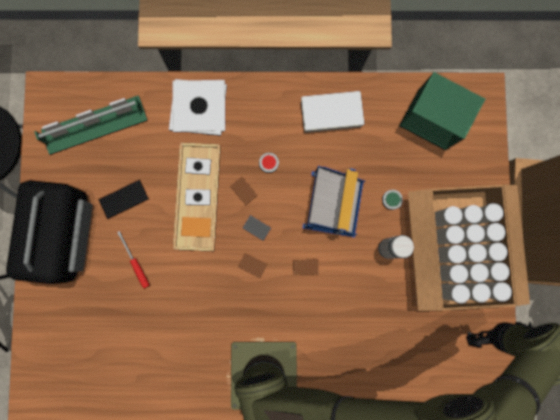

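View pics/scene0.png

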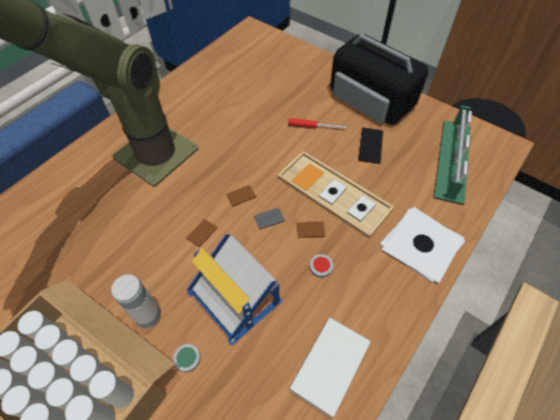

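Candidates (top view): the grey-dark plate at (257,228); brown look-alikes at (244,190), (252,265) and (305,267); black phone (123,198), bigger. My choice is (257,228), which I'll check in a close crop while measuring everything.

```bash
cat > meas.py <<'E'
from h import *
def rect(mask,w,name):
    n,l,s,c=cv2.connectedComponentsWithStats(mask.astype('uint8'))
    for i in range(1,n):
        if s[i,4]<60: continue
        m=(l==i); P=w[m]; P=P[~np.isnan(P[:,0])]
        z=np.median(P[:,2]); r=cv2.minAreaRect((P[:,:2]*1000).astype('float32'))
        print(name,'px',c[i].round(),'n',s[i,4],'ctr',(np.array(r[0])/1000).round(4),'size',np.round(r[1],1),'ang',round(r[2],1),'z',round(z,4))
E
python3 - <<'E'
from meas import *
for n in('top','scene'):
    z=load(n);im=z['im'];w=cloud(z);hsv=cv2.cvtColor(im,cv2.COLOR_BGR2HSV);H,S,V=[hsv[...,i].astype(int) for i in range(3)]
    tab=(w[...,0]>0.2)&(w[...,0]<0.8)&(abs(w[...,1])<0.45)
    near=tab&(w[...,2]<0.03)&(w[...,2]>-0.01)
    rect(near&(S<70)&(V>40)&(V<110),w,n+' grey')
    rect(near&(H>5)&(H<16)&(S>200)&(V>170),w,n+' card')
    rect(near&(S<60)&(V>180),w,n+' white')
    rect(tab&(H>17)&(H<30)&(S>150)&(V>120)&(w[...,2]>0.1),w,n+' lip')
z=load('top');im=z['im']
print(im[228,257],im[227,190+4],im[223,195])
a=cv2.resize(im[140:280,170:370],(800,560),interpolation=cv2.INTER_CUBIC);cv2.imwrite('pics/crop1.png',a)
E
```

```text
top grey px [256. 228.] n 337 ctr [0.4641 0.0213] size [75.9 46.3] ang 58.6 z 0.0084
top white px [199. 128.] n 349 ctr [0.788  0.2194] size [181.9  27.1] ang 88.2 z 0.0142
top white px [197. 165.] n 267 ctr [0.6663 0.2135] size [81.3 50. ] ang 84.1 z 0.0151
top white px [197. 196.] n 283 ctr [0.5641 0.2126] size [83.4 49.7] ang 88.4 z 0.0145
top lip px [347. 199.] n 568 ctr [ 0.5407 -0.2489] size [ 35.5 177.3] ang 78.8 z 0.1555
scene grey px [269. 218.] n 346 ctr [0.4629 0.0205] size [75.3 50.4] ang 59.5 z 0.0075
scene grey px [152. 321.] n 84 ctr [ 0.4203 -0.402 ] size [60.1 21.1] ang 78.8 z 0.0202
scene white px [332. 190.] n 286 ctr [0.5567 0.2181] size [90.3 55. ] ang 89.6 z 0.0133
scene white px [361. 206.] n 301 ctr [0.6591 0.2197] size [89.7 55.4] ang 85.8 z 0.0131
scene white px [398. 230.] n 529 ctr [0.7832 0.2261] size [194.7  36.2] ang 88.8 z 0.0116
scene white px [220. 315.] n 148 ctr [ 0.5491 -0.2883] size [ 11.4 106.8] ang 79.5 z 0.0269
scene lip px [220. 280.] n 1097 ctr [ 0.5351 -0.2481] size [ 35.3 176.6] ang 80.2 z 0.1513
[84 85 85] [ 64 134 205] [ 64 134 204]
```

View pics/crop1.png

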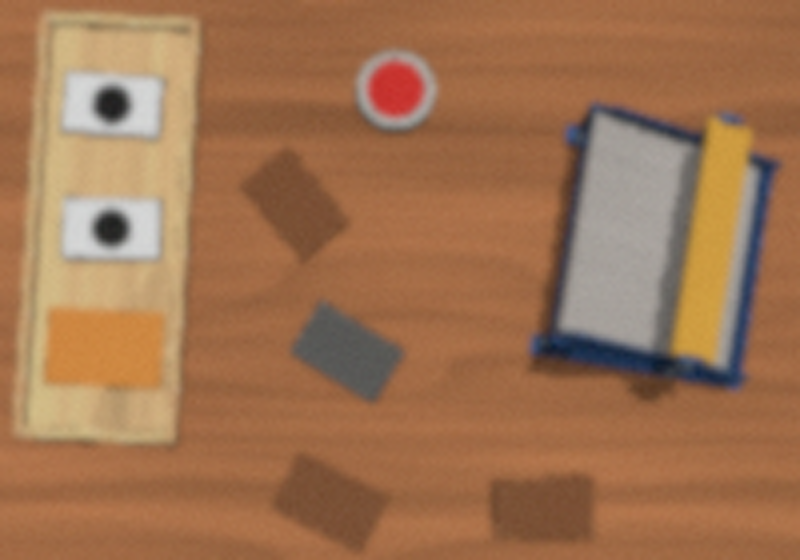

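The crop shows the grey plate at crop (348,352), that is top (257,228). The brown look-alikes around it are clearly brown. Next I'll fit the chute and card more precisely.

```bash
python3 - <<'E'
from meas import *
for n in('top','scene'):
    z=load(n);im=z['im'];w=cloud(z);hsv=cv2.cvtColor(im,cv2.COLOR_BGR2HSV);H,S,V=[hsv[...,i].astype(int) for i in range(3)]
    box=(abs(w[...,0]-.4)<.4)&(abs(w[...,1])<.4)
    rect(box&(w[...,2]<.03)&(H>10)&(H<18)&(S>160)&(V>185),w,n+' card')
    a=np.radians(79.3);ex=np.array([np.cos(a),np.sin(a)]);ey=np.array([-ex[1],ex[0]])
    c0=np.array([.538,-.2485])+ex*.0253   # chute origin guess from lip middle
    q=w[...,:2]-c0; lx=q@ex; ly=q@ey
    for nm,m in(('slide',(abs(ly)<.07)&(lx>-.05)&(lx<.065)&(w[...,2]<.12)&(w[...,2]>.025)&(S<60)),('lip',(abs(ly)<.08)&(w[...,2]>.12)&(H>17)&(H<30)&(S>120))):
        P=w[m];P=P[~np.isnan(P[:,0])]
        for _ in range(3):
            c=P.mean(0);N=np.linalg.svd(P-c,full_matrices=False)[2][2];N*=np.sign(N[2]);r=(P-c)@N;P2=P;P=P[abs(r)<3*np.median(abs(r))+1e-4]
        print(n,nm,len(P),'c',c.round(4),'tilt',np.degrees(np.arccos(N[2])).round(2),'az of +x',np.degrees(np.arctan2(-N[1],-N[0])).round(2),'rms',r.std().round(4))
        if nm=='slide':
            zz=lx.ravel()[:1]; d=(c[:2]-c0)@ex; print('  slide x from height', (-.07+(c[2]-.022)/np.tan(np.radians(38))).round(4),'vs lx',d.round(4))
        else:
            print('  lip x from height', (-.008-(.165-c[2])/np.tan(np.radians(38))).round(4),'vs lx',((c[:2]-c0)@ex).round(4), 'zmax',np.percentile(P[:,2],[1,99]).round(4),'lx',np.percentile((P[:,:2]-c0)@ex,[1,99]).round(4),'ly',np.percentile((w[m|m][:,:2]-c0)@ey,[0,100]).round(4))
E
```

```text
top card px [196. 227.] n 458 ctr [0.4664 0.2157] size [88.2 54.6] ang 86.3 z 0.0082
top slide 904 c [ 0.5453 -0.2061  0.094 ] tilt 37.81 az of +x 80.15 rms 0.0025
  slide x from height 0.0222 vs lx 0.0178
top lip 527 c [ 0.5376 -0.2492  0.1549] tilt 40.07 az of +x 80.02 rms 0.002
  lip x from height -0.021 vs lx -0.0261 zmax [0.1382 0.1717] lx [-0.0435 -0.009 ] ly [-0.0794  0.0796]
scene card px [308. 177.] n 388 ctr [0.4636 0.2179] size [88.9 56.8] ang 86.6 z 0.0069
scene slide 1498 c [ 0.5489 -0.2126  0.0859] tilt 38.03 az of +x 80.18 rms 0.0013
  slide x from height 0.0118 vs lx 0.012
scene lip 1018 c [ 0.5406 -0.2497  0.1513] tilt 38.02 az of +x 80.28 rms 0.0013
  lip x from height -0.0255 vs lx -0.026 zmax [0.1378 0.1655] lx [-0.043  -0.0091] ly [-0.08    0.0799]
```

```bash
cat > plan.py <<'E'
from h import *
from scipy.spatial.transform import Rotation as R
def state():
    s=robot.sense(); q=s['tool_rot']; r=R.from_quat([q[1],q[2],q[3],q[0]]); return s,np.array(s['eef_pos']),r
def info(s=None):
    s,p,r=state(); m=r.as_matrix()
    print('t',round(s['time'],2),'p',p.round(4),'xaz',np.degrees(np.arctan2(m[1,0],m[0,0])).round(2),'z',m[:,2].round(3),'F',np.round(s['wrist_force'],2),'op',round(s['opening']*1000,1),'q',np.round(s['q'],3))
def plan(legs,r=None,p=None):
    """legs: list of (target xyz, turn deg total about tool z, rows); prints rows per call of 5"""
    s,p0,r0=state(); r=r0 if r is None else r; p=p0 if p is None else p
    out=[]
    for tgt,turn,n in legs:
        st=(np.array(tgt)-p)/n
        for i in range(n):
            row=np.r_[r.inv().apply(st)/.4, turn/n/5].round(3); out.append(row)
            p=p+r.apply(row[:3]*.4); r=r*R.from_rotvec([0,0,np.radians(row[3]*5)])
    for i in range(0,len(out),5): print(','.join(f'{v:g}' for row in out[i:i+5] for v in row))
E
python3 - <<'E'
from plan import *
info()
plan([((.25,-.45,.32),0,5),((.36,-.25,.32),-20,5),((.465,-.03,.25),-23.2,6),((.470,.031,.10),0,4)])
E
```

```text
t 0.1 p [ 0.1682 -0.6013  0.2102] xaz 15.64 z [-0.001  0.002 -1.   ] F [-0.17  0.12  0.29] op 85.5 q [ 1.332  0.69  -0.195  1.566  0.157  0.902 -0.215]
0.06,-0.062,-0.055,0,0.06,-0.062,-0.055,0,0.06,-0.062,-0.055,0,0.06,-0.062,-0.055,0,0.06,-0.062,-0.055,0
0.08,-0.081,0,-0.8,0.085,-0.076,0,-0.8,0.09,-0.07,0,-0.8,0.095,-0.063,0,-0.8,0.099,-0.056,0,-0.8
0.089,-0.049,0.03,-0.773,0.092,-0.043,0.03,-0.773,0.095,-0.037,0.03,-0.773,0.097,-0.03,0.03,-0.773,0.099,-0.023,0.03,-0.773
0.1,-0.017,0.03,-0.773,0.034,-0.017,0.093,0,0.034,-0.017,0.093,0,0.034,-0.017,0.093,0,0.034,-0.017,0.093,0
```

Request:
arm_command:
  rows: [0.06, -0.062, -0.055, 0, 0.06, -0.062, -0.055, 0, 0.06, -0.062, -0.055, 0, 0.06, -0.062, -0.055, 0, 0.06, -0.062, -0.055, 0]
  hand: 85
  force: 60

```text
time: 0.6
eef_pos: [0.2473, -0.4464, 0.3173]
tool_rot: [-0.006, 0.991, 0.131, -0.003]
wrist_force: [0.9, -0.3, -0.4]
opening: 0.0851
```

Request:
arm_command:
  rows: [0.08, -0.08, 0, -0.8, 0.085, -0.075, 0, -0.8, 0.09, -0.07, 0, -0.8, 0.095, -0.063, 0, -0.8, 0.1, -0.056, 0, -0.8]

```text
time: 1.1
eef_pos: [0.3619, -0.2428, 0.3209]
tool_rot: [-0.003, 0.952, 0.305, -0.002]
wrist_force: [0.6, -0.2, 0.4]
opening: 0.0845
```

```bash
python3 - <<'E'
from plan import *
info()
plan([((.465,-.03,.25),-23.2,6),((.470,.031,.10),0,4)])
E
```

```text
t 1.1 p [ 0.3619 -0.2428  0.3209] xaz 35.49 z [-0.005  0.004 -1.   ] F [ 0.55 -0.23  0.39] op 84.5 q [ 0.765  0.311 -0.379  1.924  0.139  0.938 -0.632]
0.086,-0.047,0.03,-0.773,0.089,-0.041,0.03,-0.773,0.092,-0.035,0.03,-0.773,0.094,-0.029,0.03,-0.773,0.096,-0.022,0.03,-0.773
0.097,-0.016,0.03,-0.773,0.034,-0.016,0.093,0,0.034,-0.016,0.093,0,0.034,-0.016,0.093,0,0.034,-0.016,0.093,0
```

Request:
arm_command:
  rows: [0.086, -0.047, 0.03, -0.77, 0.09, -0.041, 0.03, -0.77, 0.092, -0.035, 0.03, -0.77, 0.094, -0.029, 0.03, -0.77, 0.096, -0.022, 0.03, -0.77]

```text
time: 1.6
eef_pos: [0.4503, -0.057, 0.2605]
tool_rot: [-0.001, 0.885, 0.467, 0.0]
wrist_force: [0.7, -0.4, 0.3]
opening: 0.0851
```

Request:
arm_command:
  rows: [0.097, -0.016, 0.03, -0.77, 0.034, -0.016, 0.09, 0, 0.034, -0.016, 0.09, 0, 0.034, -0.016, 0.09, 0]

```text
time: 2.0
eef_pos: [0.4771, 0.0331, 0.1393]
tool_rot: [-0.001, 0.866, 0.5, 0.006]
wrist_force: [0.6, -0.4, -0.5]
opening: 0.0851
```

```bash
python3 - <<'E'
from plan import *
info()
plan([((.470,.031,.06),0,3),((.470,.031,.019),0,3)])
E
```

```text
t 2.0 p [0.4771 0.0331 0.1393] xaz 60.05 z [ 0.01   0.007 -1.   ] F [ 0.62 -0.44 -0.48] op 85.1 q [ 0.071  0.636 -0.367  2.075  0.454  0.495 -1.154]
-0.005,-0.005,0.066,0,-0.005,-0.005,0.066,0,-0.005,-0.005,0.066,0,-0.001,0,0.034,0,-0.001,0,0.034,0
-0.001,0,0.034,0
```

Request:
arm_command:
  rows: [-0.005, -0.005, 0.066, 0.24, -0.005, -0.005, 0.066, 0, -0.005, -0.005, 0.066, 0, 0, 0, 0.04, 0, 0, 0, 0.04, 0]

```text
time: 2.5
eef_pos: [0.4676, 0.0361, 0.0203]
tool_rot: [-0.003, 0.87, 0.494, 0.004]
wrist_force: [0.4, 0.9, 0.4]
opening: 0.0849
```

Request:
arm_command:
  rows: [0, 0, 0.018, 0, 0, 0, 0.005, 0, 0, 0, 0, 0]

```text
time: 2.8
eef_pos: [0.4665, 0.0364, 0.0089]
tool_rot: [-0.004, 0.869, 0.494, 0.002]
wrist_force: [-0.1, -0.6, 0.3]
opening: 0.0847
```

```bash
python3 - <<'E'
from plan import *
info()
im,d=grab('scene');cv2.imwrite('pics/s1.png',cv2.resize(im[140:290,180:380],(800,600),interpolation=cv2.INTER_CUBIC))
plan([((.470,.031,.016),0,1)])
E
```

```text
t 2.8 p [0.4665 0.0364 0.0089] xaz 59.25 z [ 0.001  0.009 -1.   ] F [-0.06 -0.59  0.27] op 84.7 q [-0.111  0.878 -0.096  2.169  0.605  0.115 -1.311]
-0.007,0.014,-0.017,0
```

View pics/s1.png

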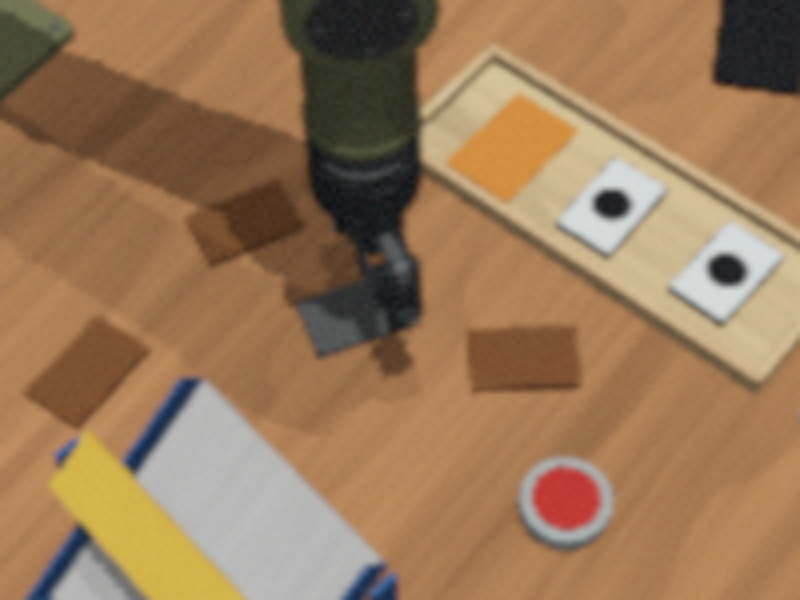

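The crop shows the fingers straddling the plate's tray-side end (crop ~(380,300)) with nothing in between. I overshot a little low, so I'll raise, centre and close.

Request:
arm_command:
  rows: [-0.007, 0.014, -0.015, 0, 0, 0, 0, 0]

```text
time: 3.05
eef_pos: [0.4711, 0.0304, 0.0167]
tool_rot: [-0.003, 0.869, 0.494, 0.004]
wrist_force: [-0.6, -0.2, 0.1]
opening: 0.085
```

```bash
python3 - <<'E'
from plan import *
info()
plan([((.470,.031,.015),0,1)])
E
```

```text
t 3.05 p [0.4711 0.0304 0.0167] xaz 59.22 z [ 0.003  0.009 -1.   ] F [-0.63 -0.22  0.1 ] op 85.0 q [-0.082  0.862 -0.121  2.158  0.606  0.147 -1.298]
-0,-0.003,0.004,0
```

Request:
arm_command:
  rows: [0, -0.002, 0.004, 0, 0, 0, 0, 0, 0, 0, 0, 0, 0, 0, 0, 0, 0, 0, 0, 0]
  hand: 40
  force: 70

```text
time: 3.55
eef_pos: [0.4714, 0.0305, 0.0164]
tool_rot: [-0.003, 0.87, 0.493, 0.005]
wrist_force: [-0.0, -0.3, -0.5]
opening: 0.0404
```

Request:
arm_command:
  rows: [0, 0, -0.02, 0, 0, 0, -0.08, 0, 0, 0, -0.1, 0, 0, 0, -0.1, 0, 0, 0, -0.1, 0]

```text
time: 4.05
eef_pos: [0.4663, 0.0289, 0.1788]
tool_rot: [-0.004, 0.869, 0.495, -0.001]
wrist_force: [1.1, -0.9, -0.4]
opening: 0.0403
```

```bash
python3 - <<'E'
from plan import *
info()
plan([((.54,-.10,.27),-21,6),((.545,-.205,.24),0,4)])
E
```

```text
t 4.05 p [0.4663 0.0289 0.1788] xaz 59.35 z [-0.007  0.006 -1.   ] F [ 1.13 -0.91 -0.38] op 40.3 q [ 0.14   0.571 -0.458  2.048  0.412  0.616 -1.131]
-0.03,0.053,-0.039,-0.7,-0.034,0.052,-0.039,-0.7,-0.037,0.049,-0.039,-0.7,-0.04,0.047,-0.039,-0.7,-0.043,0.045,-0.039,-0.7
-0.045,0.042,-0.039,-0.7,-0.064,0.014,0.019,0,-0.064,0.014,0.019,0,-0.064,0.014,0.019,0,-0.064,0.014,0.019,0
```

Request:
arm_command:
  rows: [-0.03, 0, 0, 0, 0, 0, 0, 0]
  hand: 85

```text
time: 4.25
eef_pos: [0.4627, 0.0186, 0.1845]
tool_rot: [-0.002, 0.869, 0.495, 0.003]
wrist_force: [0.1, -1.1, -0.9]
opening: 0.0674
```

```bash
python3 - <<'E'
from meas import *
from plan import info
info()
for n in('top','scene'):
    grab(n);z=load(n);im=z['im'];w=cloud(z);hsv=cv2.cvtColor(im,cv2.COLOR_BGR2HSV);H,S,V=[hsv[...,i].astype(int) for i in range(3)]
    near=(w[...,0]>.38)&(w[...,0]<.56)&(w[...,1]>-.08)&(w[...,1]<.12)&(w[...,2]<.03)
    rect(near&(S<90)&(V>25)&(V<110),w,n+' grey')
    o=(170,130) if n=='top' else (180,140)
    cv2.imwrite(f'pics/{n}2.png',cv2.resize(im[o[1]:o[1]+150,o[0]:o[0]+200],(800,600),interpolation=cv2.INTER_CUBIC))
E
```

```text
t 4.25 p [0.4627 0.0186 0.1845] xaz 59.32 z [ 0.004  0.007 -1.   ] F [ 0.07 -1.11 -0.92] op 67.4 q [ 0.166  0.553 -0.462  2.063  0.412  0.608 -1.113]
scene grey px [268. 218.] n 377 ctr [0.459  0.0236] size [76.3 56.9] ang 58.4 z 0.0074
```

View pics/scene2.png

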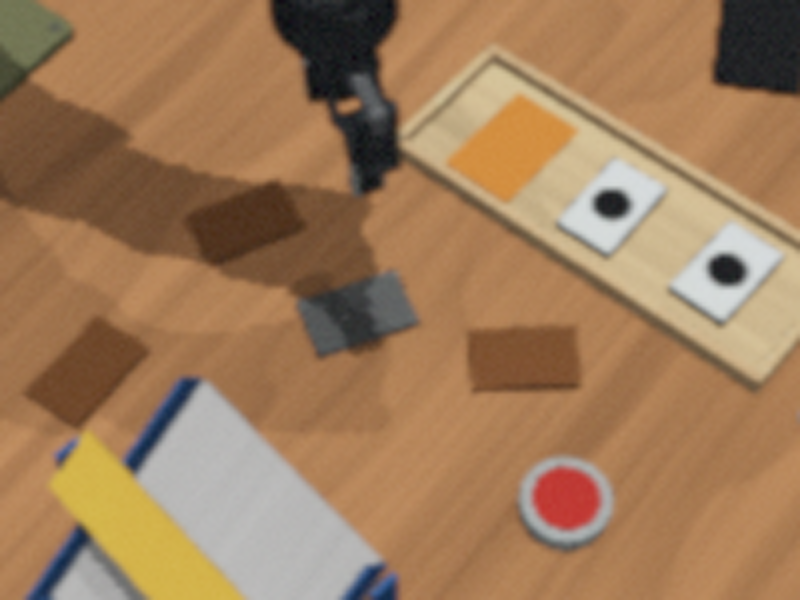

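The picture shows the plate unmoved at crop (358,312), so the fingers closed above it. I'll go back lower.

```bash
python3 - <<'E'
from plan import *
plan([((.470,.031,.04),0,4),((.470,.031,.016),0,1)])
E
```

```text
0.007,0,0.09,0,0.007,0,0.09,0,0.007,0,0.09,0,0.007,0,0.09,0,-0.002,0,0.06,0
```

Request:
arm_command:
  rows: [0.007, 0, 0.09, 0, 0.007, 0, 0.09, 0, 0.007, 0, 0.09, 0, 0.007, 0, 0.07, 0, 0, 0, 0, 0]

```text
time: 4.85
eef_pos: [0.4701, 0.0343, 0.04]
tool_rot: [-0.004, 0.868, 0.497, 0.003]
wrist_force: [-0.9, -0.6, -0.0]
opening: 0.0851
```

```bash
python3 - <<'E'
from plan import *
info()
plan([((.470,.031,.009),0,1)])
E
```

```text
t 4.85 p [0.4701 0.0343 0.04  ] xaz 59.59 z [ 0.001  0.009 -1.   ] F [-0.88 -0.59 -0.01] op 85.1 q [-0.046  0.815 -0.192  2.15   0.626  0.223 -1.322]
-0.008,0.004,0.077,0
```

Request:
arm_command:
  rows: [-0.006, 0.004, 0.04, 0.1, 0, 0, 0.03, 0, 0, 0, 0, 0]

```text
time: 5.15
eef_pos: [0.469, 0.0326, 0.0107]
tool_rot: [-0.004, 0.869, 0.494, 0.001]
wrist_force: [-0.4, -0.6, -0.3]
opening: 0.0849
```

```bash
python3 - <<'E'
from plan import *
info()
plan([((.470,.031,.009),0,1)])
E
```

```text
t 5.15 p [0.469  0.0326 0.0107] xaz 59.22 z [-0.003  0.008 -1.   ] F [-0.36 -0.57 -0.25] op 84.9 q [-0.085  0.875 -0.124  2.158  0.65   0.143 -1.347]
-0.002,0.004,0.004,0
```

Request:
arm_command:
  rows: [0, 0.003, 0.004, 0, 0, 0, 0, 0, 0, 0, 0, 0]
  hand: 55

```text
time: 5.45
eef_pos: [0.4709, 0.0321, 0.011]
tool_rot: [-0.004, 0.869, 0.494, 0.002]
wrist_force: [-0.1, 0.6, 0.1]
opening: 0.055
```

Request:
arm_command:
  rows: [0, 0, 0, 0, 0, 0, 0, 0, 0, 0, 0, 0]
  hand: 40

```text
time: 5.75
eef_pos: [0.4717, 0.0319, 0.0124]
tool_rot: [-0.004, 0.87, 0.494, 0.003]
wrist_force: [0.5, -0.3, 0.6]
opening: 0.0401
```

```bash
python3 - <<'E'
from plan import *
info()
im,d=grab('scene')
cv2.imwrite('pics/s3.png',cv2.resize(im[170:240,230:310],(800,700)[:2],interpolation=cv2.INTER_CUBIC)[:600])
w=cloud(load('scene'))
for v in range(200,232,2): print(v,' '.join('%3.0f'%(w[v,u,2]*1000) for u in range(250,300,2)))
E
```

```text
t 5.75 p [0.4717 0.0319 0.0124] xaz 59.18 z [ 0.001  0.009 -1.   ] F [ 0.51 -0.32  0.6 ] op 40.1 q [-0.08   0.872 -0.128  2.154  0.65   0.147 -1.345]
200   1  -3   1  -2  -4   2  -1  -1  68 131 129 147 151 144 147 147   2  -0  -2  -4   1  -0   3   2   0
202  -3  -1   2   2  -2  -6   3   3  55  64 125 129 143 139 144 139  -1  -3   0  -3   2   0   0   0  -5
204  -1   1  -0  -1  -1   1   1  -1   2  55 118 118 136 139 139 111   0  -2   1  -1  -4  -0  -1   0   3
206  -2   3   2  -2  -2  -4  -2   0  -2  43 109 107 104 109 139 138  -2  -6  -3   1   2  -1   1   4   2
208  -5  -2  -1   0  -1  -2  -0  -2  -2  -1 101 101  98  11 137 136 134 133   2   1  -2   2   1   1   1
210  -3  -1   3  -1  -2   4   2  -0  -2   2   5  96  82 136 138 137 136 135  -1  -1  -3   0  -2  -0  -0
212   2  -2   4   1  -1  -1  -1   7   7   7   4  81  79 131 132 132 127 120  -3   2   1   3  -2   2   2
214   2   2   1  -2   5   6   9   7   6  10   9  63  94 119 124 110 111  99  -1  -0  -4  -3  -1  -0  -4
216   0  -2   9   7   7   8   8  10  12   9   9  51  87 107 100  88  87   0   0   3   2   1   0  -1   1
218  -2   2  -2   9   7   9  10   6   8   6   7  38  46  87  48   7   3   4  -2   3   3  -2  -1  -1   0
220  -4  -0   0   5   7   5   6  10   6   9   7   6  34   6   6   7   6  12   0  -2  -0  -1  -2  -4  -0
222  -0   2   1   1  10  10   3   8  12   7   8   7   9   7   5   2  -1  -1   1  -6   3   1   1  -1   8
224   0  -0  -1   1   9   9   8   7   7   5   8   6   2  -1   1   0   2   1  -0  -5   2  -2  -2  -1   8
226   1   2  -0   4   7   7   6   6   7   2   2   2  -0   2   3   0   2  -0  -2   0   1  -2   1   1   7
228   2   3   0  -1  -0   7   7   2  -3  -2 nan  -2  -2   0   0   0   0  -2  -1   3  -2   1  -1  -1  12
230  -2  -2 nan  -1  -1  -2   3  -3   0  -3  -1  -4  -3  -3  -0  -2  -2   1  -0  -1   2  -1  -3   2   8
```

View pics/s3.png

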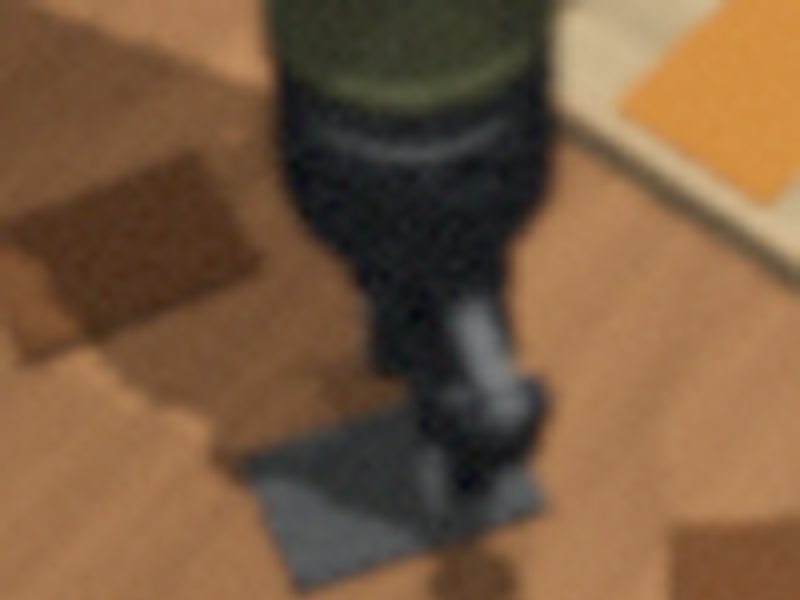

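```bash
python3 - <<'E'
from plan import *
s,p,r=state()
w=cloud(load('scene')).reshape(-1,3)
for zlo,zhi in((.02,.04),(.04,.06),(.06,.08),(.08,.1),(.1,.13)):
    m=(w[:,2]>zlo)&(w[:,2]<zhi)&(np.linalg.norm(w[:,:2]-p[:2],axis=1)<.1)
    l=r.inv().apply(w[m]-p)*1000
    print(zlo,m.sum(),'tool-frame min',l.min(0).round(0),'max',l.max(0).round(0),'med',np.median(l,axis=0).round(0))
E
```

```text
0.02 7 tool-frame min [-11. -23. -28.] max [ -4.  27. -20.] med [ -9.  25. -26.]
0.04 24 tool-frame min [-12. -28. -46.] max [  5.  34. -29.] med [ -8.  22. -36.]
0.06 15 tool-frame min [-13. -27. -67.] max [ -7.  33. -48.] med [-11. -20. -56.]
0.08 39 tool-frame min [-16. -20. -88.] max [ 15.  56. -69.] med [-11.  42. -75.]
0.1 94 tool-frame min [ -20.   13. -118.] max [ 19.  67. -88.] med [  -9.   29. -101.]
```

The measurement shows the fingertips sitting about 20–28 mm behind the reported TCP along tool z, while laterally they agree. So the reported height is off by about 35 mm against the camera, whose table and plate heights check out. I'll descend further, guarding on force.

Request:
arm_command:
  rows: [0, 0, 0, 0, 0, 0, 0, 0]
  hand: 72

```text
time: 6.0
eef_pos: [0.4717, 0.0319, 0.0124]
tool_rot: [-0.004, 0.87, 0.494, 0.003]
wrist_force: [-0.3, 0.0, -0.3]
opening: 0.0675
```

Request:
arm_command:
  rows: [0, 0, 0.02, 0, 0, 0, 0.02, 0, 0, 0, 0.015, 0, 0, 0, 0, 0]

```text
time: 6.4
eef_pos: [0.4716, 0.0323, -0.0119]
tool_rot: [-0.004, 0.87, 0.494, 0.003]
wrist_force: [-0.9, 0.0, 0.5]
opening: 0.072
```

```bash
python3 - <<'E'
from plan import *
info(); s,p,r=state(); grab('scene')
w=cloud(load('scene')).reshape(-1,3)
for zlo,zhi in((.012,.02),(.02,.03),(.03,.05)):
    m=(w[:,2]>zlo)&(w[:,2]<zhi)&(np.linalg.norm(w[:,:2]-p[:2],axis=1)<.07)
    l=r.inv().apply(w[m]-p)*1000
    if m.sum(): print(zlo,m.sum(),'tool-frame min',l.min(0).round(0),'max',l.max(0).round(0))
E
```

```text
t 6.4 p [ 0.4716  0.0323 -0.0119] xaz 59.19 z [ 0.001  0.009 -1.   ] F [-0.94  0.01  0.46] op 72.0 q [-0.115  0.923 -0.072  2.157  0.674  0.078 -1.369]
0.012 3 tool-frame min [-20. -37. -29.] max [ -3.   7. -24.]
0.02 15 tool-frame min [-12. -39. -41.] max [ 10.  50. -32.]
0.03 15 tool-frame min [-12. -37. -57.] max [  2.  51. -42.]
```

Request:
arm_command:
  rows: [0, 0.002, 0.016, 0, 0, 0, 0.008, 0, 0, 0, 0, 0]

```text
time: 6.75
eef_pos: [0.4725, 0.0319, -0.0221]
tool_rot: [-0.004, 0.87, 0.494, 0.003]
wrist_force: [0.8, 0.4, -1.4]
opening: 0.0716
```

Request:
arm_command:
  rows: [0, 0, 0, 0, 0, 0, 0, 0, 0, 0, 0, 0, 0, 0, 0, 0]
  hand: 40

```text
time: 7.15
eef_pos: [0.472, 0.0322, -0.0213]
tool_rot: [-0.004, 0.87, 0.494, 0.003]
wrist_force: [0.2, 0.7, -3.1]
opening: 0.0476
```

```bash
python3 - <<'E'
from plan import *
info()
E
```

```text
t 7.15 p [ 0.472   0.0322 -0.0213] xaz 59.18 z [ 0.001  0.009 -1.   ] F [ 0.19  0.72 -3.14] op 47.6 q [-0.125  0.943 -0.055  2.156  0.704  0.054 -1.399]
```

Gripped. Lifting and carrying it to the chute.

Request:
arm_command:
  rows: [0, 0, -0.03, 0, 0, 0, -0.1, 0, 0, 0, -0.11, 0, 0, 0, -0.11, 0, 0, 0, -0.11, 0]

```text
time: 7.65
eef_pos: [0.4679, 0.0297, 0.1628]
tool_rot: [-0.006, 0.869, 0.495, -0.005]
wrist_force: [1.5, 0.1, -3.3]
opening: 0.0471
```

```bash
python3 - <<'E'
from plan import *
info()
plan([((.53,-.08,.23),-21,6),((.545,-.200,.20),0,5)])
E
```

```text
t 7.65 p [0.4679 0.0297 0.1628] xaz 59.34 z [-0.014  0.005 -1.   ] F [ 1.48  0.11 -3.28] op 47.1 q [ 0.162  0.611 -0.5    2.052  0.486  0.607 -1.206]
-0.026,0.045,-0.029,-0.7,-0.029,0.043,-0.029,-0.7,-0.032,0.042,-0.029,-0.7,-0.034,0.04,-0.029,-0.7,-0.036,0.037,-0.029,-0.7
-0.039,0.035,-0.029,-0.7,-0.058,0.018,0.015,0,-0.058,0.018,0.015,0,-0.058,0.018,0.015,0,-0.058,0.018,0.015,0
-0.058,0.018,0.015,0
```

Request:
arm_command:
  rows: [-0.026, 0.045, -0.029, -0.7, -0.029, 0.043, -0.029, -0.7, -0.032, 0.042, -0.029, -0.7, -0.034, 0.04, -0.029, -0.7, -0.036, 0.037, -0.029, -0.7]

```text
time: 8.15
eef_pos: [0.5202, -0.0627, 0.2269]
tool_rot: [-0.005, 0.778, 0.628, -0.001]
wrist_force: [0.2, -0.2, -2.4]
opening: 0.0476
```

Request:
arm_command:
  rows: [-0.039, 0.035, -0.029, -0.7, -0.058, 0.018, 0.015, 0, -0.058, 0.018, 0.015, 0, -0.058, 0.018, 0.015, 0, -0.04, 0.012, 0.01, 0]

```text
time: 8.65
eef_pos: [0.5437, -0.1761, 0.2155]
tool_rot: [-0.005, 0.758, 0.652, -0.002]
wrist_force: [-0.9, 0.3, -2.6]
opening: 0.0478
```

Request:
arm_command:
  rows: [-0.02, 0, 0, 0, 0, 0, 0, 0]

```text
time: 8.85
eef_pos: [0.5407, -0.1873, 0.2139]
tool_rot: [-0.006, 0.76, 0.65, -0.003]
wrist_force: [-0.1, 0.3, -2.3]
opening: 0.0476
```

```bash
python3 - <<'E'
from plan import *
info(); s,p,r=state()
for n in('scene','top'):
    im,d=grab(n); z=load(n); w=cloud(z)
    l=r.inv().apply((w.reshape(-1,3)-p))
    m=((abs(l[:,0])<.08)&(abs(l[:,1])<.045)&(w.reshape(-1,3)[:,2]>.19)&(l[:,2]>-.045)).reshape(w.shape[:2])
    v,u=np.where(m);L=l[m.ravel()]*1000
    print(n,m.sum(),'l pct',np.percentile(L,[1,50,99],axis=0).round(0).tolist(),'px',u.min(),u.max(),v.min(),v.max())
im=load('scene')['im']
cv2.imwrite('pics/s4.png',cv2.resize(im[200:320,150:310],(800,600),interpolation=cv2.INTER_CUBIC))
plan([((.5451,-.2079,.16),0,3)])
E
```

```text
t 8.85 p [ 0.5407 -0.1873  0.2139] xaz 81.1 z [-0.012  0.004 -1.   ] F [-0.07  0.33 -2.32] op 47.6 q [ 0.644  0.691 -0.683  1.697  0.512  0.954 -0.392]
scene 551 l pct [[-52.0, -26.0, -42.0], [-27.0, 0.0, -29.0], [1.0, 33.0, -23.0]] px 209 244 233 265
top 70 l pct [[-6.0, -32.0, -38.0], [20.0, -9.0, -30.0], [27.0, 25.0, -23.0]] px 320 338 184 206
-0.018,0.007,0.045,0,-0.018,0.007,0.045,0,-0.018,0.007,0.045,0
```

View pics/s4.png

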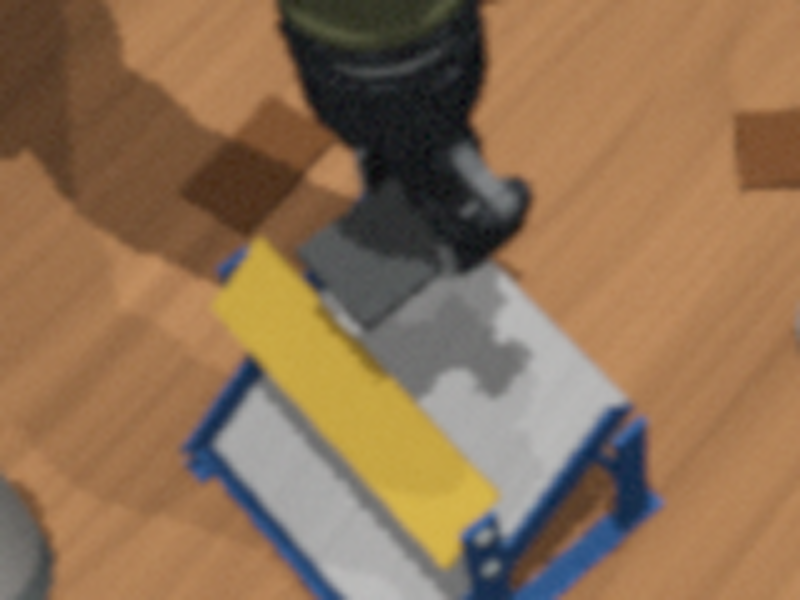

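The picture shows the plate held level, dark side up, at crop (375,250), in line with the chute and above the crest side of the lip. It's centred about 12.5 mm behind the TCP along tool x. Lowering to just above the lip.

Request:
arm_command:
  rows: [-0.018, 0.006, 0.04, 0.15, -0.018, 0.006, 0.04, 0, -0.018, 0.006, 0.04, 0, 0, 0, 0.01, 0, 0, 0, 0, 0]

```text
time: 9.45
eef_pos: [0.5447, -0.205, 0.1573]
tool_rot: [-0.007, 0.762, 0.648, -0.002]
wrist_force: [-0.6, 0.1, -3.1]
opening: 0.0475
```

```bash
python3 - <<'E'
from plan import *
info()
plan([((.5448,-.2094,.150),0,1)])
E
```

```text
t 9.45 p [ 0.5447 -0.205   0.1573] xaz 80.79 z [-0.012  0.007 -1.   ] F [-0.62  0.15 -3.11] op 47.5 q [ 0.642  0.772 -0.639  1.724  0.575  0.856 -0.415]
-0.011,0.002,0.018,0
```

Request:
arm_command:
  rows: [-0.008, 0.002, 0.015, 0.1, -0.004, 0, 0.005, 0, 0, 0, 0, 0]

```text
time: 9.75
eef_pos: [0.545, -0.2096, 0.1487]
tool_rot: [-0.007, 0.764, 0.645, -0.002]
wrist_force: [-0.3, -0.3, -2.8]
opening: 0.0476
```

Request:
arm_command:
  rows: [0, 0, 0.005, 0, 0, 0, 0, 0]

```text
time: 9.95
eef_pos: [0.5454, -0.2095, 0.1472]
tool_rot: [-0.006, 0.764, 0.645, -0.001]
wrist_force: [-0.5, 0.3, -2.7]
opening: 0.0473
```

Request:
arm_command:
  rows: [0, 0, 0.004, 0, 0, 0, 0, 0]

```text
time: 10.15
eef_pos: [0.5458, -0.2094, 0.146]
tool_rot: [-0.006, 0.764, 0.645, -0.001]
wrist_force: [0.0, -0.9, -2.7]
opening: 0.0479
```

Request:
arm_command:
  rows: [0, 0, 0.004, 0, 0, 0, 0, 0]

```text
time: 10.35
eef_pos: [0.5459, -0.2092, 0.1445]
tool_rot: [-0.006, 0.764, 0.645, -0.001]
wrist_force: [0.3, 0.8, -3.8]
opening: 0.0476
```

Request:
arm_command:
  rows: [0, 0, 0.004, 0, 0, 0, 0, 0]

```text
time: 10.55
eef_pos: [0.5463, -0.2092, 0.1436]
tool_rot: [-0.005, 0.764, 0.645, -0.001]
wrist_force: [-0.9, 0.1, 0.4]
opening: 0.0477
```

Request:
arm_command:
  rows: [0, 0, 0.004, 0, 0, 0, 0, 0]

```text
time: 10.75
eef_pos: [0.5463, -0.2092, 0.1434]
tool_rot: [-0.005, 0.764, 0.645, -0.001]
wrist_force: [-1.8, -0.6, 1.9]
opening: 0.0477
```

Lip contact: wrist Fz went from -3 to +2 N, so about 5 N on the lip at the predicted height. Letting go.

Request:
arm_command:
  rows: [0, 0, 0, 0, 0, 0, 0, 0, 0, 0, 0, 0, 0, 0, 0, 0]
  hand: 85

```text
time: 11.15
eef_pos: [0.5473, -0.2092, 0.1436]
tool_rot: [-0.004, 0.764, 0.645, -0.0]
wrist_force: [-0.7, 0.7, 0.4]
opening: 0.0851
```

Request:
arm_command:
  rows: [0, 0, -0.05, 0, 0, 0, -0.1, 0, 0, 0, -0.1, 0, 0, 0, -0.1, 0, 0, 0, -0.1, 0]

```text
time: 11.65
eef_pos: [0.5445, -0.2101, 0.3225]
tool_rot: [-0.011, 0.764, 0.645, -0.004]
wrist_force: [0.8, -1.0, -0.6]
opening: 0.0852
```

```bash
python3 - <<'E'
from plan import *
info()
im,_=grab('scene');cv2.imwrite('pics/s5.png',cv2.resize(im[200:350,150:350],(800,600),interpolation=cv2.INTER_CUBIC))
E
```

```text
t 11.65 p [ 0.5445 -0.2101  0.3225] xaz 80.4 z [-0.02   0.011 -1.   ] F [ 0.76 -1.01 -0.6 ] op 85.2 q [ 0.7    0.605 -0.736  1.497  0.408  1.222 -0.262]
```

View pics/s5.png

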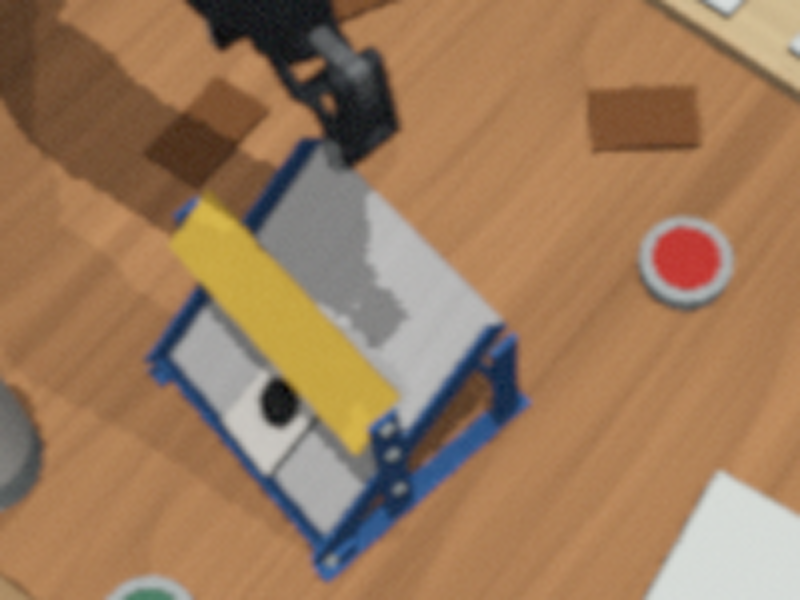

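The picture shows the plate turned over, white face with black disc up at crop (280,400), against the toe stop. My moves can't command tilt, but every row starts from the measured pose, so tilt gained at the edge of the reach should stay. I'll test that at azimuth ~80° (left side, high, clear of objects), and measure the plate on the slide first.

```bash
python3 - <<'E'
from plan import *
z=load('scene');w=cloud(z);im=z['im']
a=np.radians(80.2);ex=np.array([np.cos(a),np.sin(a)]);ey=np.array([-ex[1],ex[0]]);O=np.array([.5423,-.2236])
q=w[...,:2]-O;lx=q@ex;ly=q@ey
g=cv2.cvtColor(im,cv2.COLOR_BGR2HSV)
m=(lx<-.03)&(lx>-.085)&(abs(ly)<.09)&(w[...,2]<.1)&(w[...,2]>.02)
V=g[...,2]
dk=m&(V<60)&(abs(lx+.04)<.02); print('disc',dk.sum(),lx[dk].mean(),ly[dk].mean(),np.median(w[dk],axis=0))
wh=m&(im[...,0]>175); print('white',wh.sum(),np.percentile(lx[wh],[2,98]).round(4),np.percentile(ly[wh],[2,98]).round(4))
t=cloud(load('top')); r=(t[...,0]<.75)&(t[...,0]>-.1)&(t[...,1]>.25)&(t[...,1]<1)
print('max height left side',np.nanmax(t[...,2][r]))
plan([((.58,0,.38),0,5),((.5,.3,.4),0,7),((.3,.52,.4),0,7),((.14,.68,.4),0,5)])
E
```

```text
disc 66 -0.043360109058742005 0.0009340923098557356 [ 0.53420008 -0.26633957  0.05300833]
white 161 [-0.0724 -0.0428] [-0.02    0.0243]
max height left side 0.22910720870281764
0.106,-0.002,-0.024,0,0.106,-0.002,-0.024,0,0.106,-0.002,-0.024,0,0.106,-0.002,-0.024,0,0.106,-0.002,-0.024,0
0.101,-0.046,-0.006,0,0.101,-0.046,-0.006,0,0.101,-0.046,-0.006,0,0.101,-0.046,-0.006,0,0.101,-0.046,-0.006,0
0.101,-0.046,-0.006,0,0.101,-0.046,-0.006,0,0.066,-0.084,0.001,0,0.066,-0.084,0.001,0,0.066,-0.084,0.001,0
0.066,-0.084,0.001,0,0.066,-0.084,0.001,0,0.066,-0.084,0.001,0,0.066,-0.084,0.001,0,0.065,-0.092,0.001,0
0.065,-0.092,0.001,0,0.065,-0.092,0.001,0,0.065,-0.092,0.001,0,0.065,-0.092,0.001,0
```

Request:
arm_command:
  rows: [0.106, 0, -0.024, 0, 0.106, 0, -0.024, 0, 0.106, 0, -0.024, 0, 0.106, 0, -0.024, 0, 0.106, 0, -0.024, 0]

```text
time: 12.2
eef_pos: [0.5876, -0.0057, 0.3805]
tool_rot: [-0.002, 0.77, 0.638, -0.001]
wrist_force: [0.3, -0.0, 0.8]
opening: 0.0848
```

Request:
arm_command:
  rows: [0.101, -0.046, -0.006, 0, 0.101, -0.046, -0.006, 0, 0.101, -0.046, -0.006, 0, 0.101, -0.046, -0.006, 0, 0.101, -0.046, -0.006, 0]

```text
time: 12.7
eef_pos: [0.5352, 0.2187, 0.3929]
tool_rot: [-0.001, 0.771, 0.637, 0.001]
wrist_force: [0.7, -0.4, -0.4]
opening: 0.0848
```

Request:
arm_command:
  rows: [0.101, -0.046, -0.006, 0, 0.101, -0.046, -0.006, 0, 0.066, -0.084, 0, 0, 0.066, -0.084, 0, 0, 0.066, -0.084, 0, 0]

```text
time: 13.2
eef_pos: [0.4273, 0.4107, 0.3963]
tool_rot: [-0.002, 0.771, 0.637, 0.001]
wrist_force: [-0.6, 0.4, 0.7]
opening: 0.0854
```

```bash
python3 - <<'E'
from plan import *
info()
plan([((.14,.72,.4),0,7)])
E
```

```text
t 13.2 p [0.4273 0.4107 0.3963] xaz 79.07 z [ 0.     0.004 -1.   ] F [-0.64  0.39  0.68] op 85.4 q [-0.439  0.551 -0.742  1.356  0.367  1.37  -1.368]
0.089,-0.122,-0.001,0,0.089,-0.122,-0.001,0,0.089,-0.122,-0.001,0,0.089,-0.122,-0.001,0,0.089,-0.122,-0.001,0
0.089,-0.122,-0.001,0,0.089,-0.122,-0.001,0
```

Request:
arm_command:
  rows: [0.075, -0.098, 0, 0, 0.075, -0.098, 0, 0, 0.075, -0.098, 0, 0, 0.075, -0.098, 0, 0, 0.075, -0.098, 0, 0]

```text
time: 13.7
eef_pos: [0.2611, 0.5976, 0.395]
tool_rot: [-0.0, 0.772, 0.635, 0.002]
wrist_force: [-0.3, -0.2, 0.2]
opening: 0.0849
```

Request:
arm_command:
  rows: [0.08, -0.08, 0, 0, 0.1, -0.05, 0, 0, 0.12, 0, 0, 0, 0.12, 0, 0, 0, 0.12, 0, 0, 0]

```text
time: 14.2
eef_pos: [0.2358, 0.7778, 0.3901]
tool_rot: [-0.006, 0.771, 0.636, 0.0]
wrist_force: [4.6, -0.3, -2.3]
opening: 0.085
```

```bash
python3 - <<'E'
from plan import *
info()
E
```

```text
t 14.2 p [0.2358 0.7778 0.3901] xaz 79.02 z [-0.007  0.009 -1.   ] F [ 4.61 -0.27 -2.32] op 85.0 q [-1.282  1.02  -0.454  0.24   0.397  1.895 -1.586]
```

Request:
arm_command:
  rows: [0.12, -0.03, 0, 0, 0.12, -0.03, 0, 0, 0.12, 0, 0, 0, 0.12, 0, 0, 0, 0.12, 0, 0, 0]

```text
time: 14.7
eef_pos: [0.2221, 0.8356, 0.3514]
tool_rot: [-0.023, 0.758, 0.65, 0.039]
wrist_force: [-3.9, 1.1, -1.3]
opening: 0.0849
```

```bash
python3 - <<'E'
from plan import *
info()
E
```

```text
t 14.7 p [0.2221 0.8356 0.3514] xaz 81.28 z [ 0.029  0.085 -0.996] F [-3.88  1.14 -1.33] op 84.9 q [-1.302  1.115 -1.077  0.138  1.042  1.87  -1.58 ]
```

Request:
arm_command:
  rows: [0.125, 0, 0, 0, 0.125, 0, 0, 0, 0.125, 0, 0, 0, 0.125, 0, 0, 0, 0.125, 0, 0, 0]

```text
time: 15.2
eef_pos: [0.2233, 0.8689, 0.3232]
tool_rot: [-0.036, 0.756, 0.651, 0.062]
wrist_force: [0.3, -0.5, -1.2]
opening: 0.0854
```

```bash
python3 - <<'E'
from plan import *
info()
E
```

```text
t 15.2 p [0.2233 0.8689 0.3232] xaz 81.53 z [ 0.047  0.135 -0.99 ] F [ 0.26 -0.49 -1.22] op 85.4 q [-1.383  1.153  0.074  0.137 -0.051  1.71  -1.518]
```

Tilt builds up at the reach limit (8° so far, about 0.6° per row). Continuing with a slightly upward push.

Request:
arm_command:
  rows: [0.1, -0.06, -0.04, 0, 0.1, -0.06, -0.04, 0, 0.1, -0.06, -0.04, 0, 0.1, -0.06, -0.04, 0, 0.1, -0.06, -0.04, 0]

```text
time: 15.7
eef_pos: [0.1207, 0.9183, 0.3616]
tool_rot: [-0.072, 0.754, 0.644, 0.11]
wrist_force: [-0.5, 0.2, -0.2]
opening: 0.0849
```

```bash
python3 - <<'E'
from plan import *
info()
E
```

```text
t 15.7 p [0.1207 0.9183 0.3616] xaz 81.23 z [ 0.072  0.25  -0.965] F [-0.49  0.21 -0.17] op 84.9 q [-1.544  1.158  0.908  0.136 -0.83   1.637 -1.581]
```

Request:
arm_command:
  rows: [0.11, -0.02, -0.05, 0, 0.11, -0.02, -0.05, 0, 0.11, -0.02, -0.05, 0, 0.11, -0.02, -0.05, 0, 0.11, -0.02, -0.05, 0]

```text
time: 16.2
eef_pos: [0.0841, 0.9444, 0.4475]
tool_rot: [-0.128, 0.741, 0.638, 0.168]
wrist_force: [0.2, -0.6, 0.5]
opening: 0.0851
```

```bash
python3 - <<'E'
from plan import *
info()
E
```

```text
t 16.2 p [0.0841 0.9444 0.4475] xaz 81.78 z [ 0.085  0.403 -0.911] F [ 0.24 -0.62  0.54] op 85.1 q [-1.594  1.083  1.019  0.136 -0.921  1.561 -1.609]
```

Request:
arm_command:
  rows: [0.11, 0, -0.05, 0, 0.11, 0, -0.05, 0, 0.11, 0, -0.05, 0, 0.11, 0, -0.05, 0, 0.11, 0, -0.05, 0]

```text
time: 16.7
eef_pos: [0.093, 0.9451, 0.5606]
tool_rot: [-0.185, 0.724, 0.625, 0.226]
wrist_force: [1.0, -0.4, -0.1]
opening: 0.0849
```

```bash
python3 - <<'E'
from plan import *
info(); s,p,r=state(); print(r.as_matrix().round(3))
plan([((.25,.66,.5),0,7),((.45,.4,.45),0,7),((.55,.1,.4),0,7),((.52,-.2,.38),0,7),((.50,-.31,.3),0,3)])
E
```

```text
t 16.7 p [0.093  0.9451 0.5606] xaz 81.96 z [ 0.096  0.55  -0.83 ] F [ 0.99 -0.45 -0.1 ] op 84.9 q [-1.589  0.974  1.026  0.136 -0.922  1.502 -1.594]
[[ 0.116  0.989  0.096]
 [ 0.822 -0.15   0.55 ]
 [ 0.558  0.015 -0.83 ]]
-0.089,0.07,-0.033,0,-0.089,0.07,-0.033,0,-0.089,0.07,-0.033,0,-0.089,0.07,-0.033,0,-0.089,0.07,-0.033,0
-0.089,0.07,-0.033,0,-0.089,0.07,-0.033,0,-0.078,0.085,-0.029,0,-0.078,0.085,-0.029,0,-0.078,0.085,-0.029,0
-0.078,0.085,-0.029,0,-0.078,0.085,-0.029,0,-0.078,0.085,-0.029,0,-0.078,0.085,-0.029,0,-0.094,0.051,-0.041,0
-0.094,0.051,-0.041,0,-0.094,0.051,-0.041,0,-0.094,0.051,-0.041,0,-0.094,0.051,-0.041,0,-0.094,0.051,-0.041,0
-0.094,0.051,-0.041,0,-0.093,0.005,-0.054,0,-0.093,0.005,-0.054,0,-0.093,0.005,-0.054,0,-0.093,0.005,-0.054,0
-0.093,0.005,-0.054,0,-0.093,0.005,-0.054,0,-0.093,0.005,-0.054,0,-0.115,-0.004,0.004,0,-0.115,-0.004,0.004,0
-0.115,-0.004,0.004,0
```

34° tilt towards azimuth 80°, exactly the chute's direction. Bringing it back to the chute.

Request:
arm_command:
  rows: [-0.089, 0.07, -0.033, 0, -0.089, 0.07, -0.033, 0, -0.089, 0.07, -0.033, 0, -0.089, 0.07, -0.033, 0, -0.089, 0.07, -0.033, 0]

```text
time: 17.2
eef_pos: [0.1804, 0.7924, 0.5393]
tool_rot: [-0.194, 0.717, 0.628, 0.234]
wrist_force: [0.6, 0.7, 1.5]
opening: 0.0854
```

```bash
python3 - <<'E'
from plan import *
info()
plan([((.25,.66,.5),0,2),((.45,.4,.45),0,7),((.55,.1,.4),0,7)])
E
```

```text
t 17.2 p [0.1804 0.7924 0.5393] xaz 82.81 z [ 0.092  0.571 -0.816] F [0.6  0.66 1.45] op 85.4 q [-1.858  0.646  1.066  1.164 -0.868  1.082 -0.983]
-0.153,0.108,-0.046,0,-0.153,0.108,-0.046,0,-0.078,0.083,-0.032,0,-0.078,0.083,-0.032,0,-0.078,0.083,-0.032,0
-0.078,0.083,-0.032,0,-0.078,0.083,-0.032,0,-0.078,0.083,-0.032,0,-0.078,0.083,-0.032,0,-0.094,0.05,-0.043,0
-0.094,0.05,-0.043,0,-0.094,0.05,-0.043,0,-0.094,0.05,-0.043,0,-0.094,0.05,-0.043,0,-0.094,0.05,-0.043,0
-0.094,0.05,-0.043,0
```

Request:
arm_command:
  rows: [-0.09, 0.07, -0.03, 0, -0.09, 0.07, -0.03, 0, -0.09, 0.07, -0.03, 0, -0.078, 0.083, -0.032, 0, -0.078, 0.083, -0.032, 0]

```text
time: 17.7
eef_pos: [0.3082, 0.5875, 0.494]
tool_rot: [-0.197, 0.715, 0.628, 0.235]
wrist_force: [1.7, -0.2, -0.2]
opening: 0.0853
```

Request:
arm_command:
  rows: [-0.078, 0.083, -0.032, 0, -0.078, 0.083, -0.032, 0, -0.078, 0.083, -0.032, 0, -0.085, 0.07, -0.036, 0, -0.09, 0.06, -0.04, 0]

```text
time: 18.2
eef_pos: [0.4404, 0.3853, 0.4596]
tool_rot: [-0.199, 0.714, 0.627, 0.24]
wrist_force: [1.3, -0.6, 0.2]
opening: 0.085
```

```bash
python3 - <<'E'
from plan import *
info()
plan([((.55,.1,.4),0,5),((.52,-.2,.38),0,7),((.50,-.31,.3),0,3)])
E
```

```text
t 18.2 p [0.4404 0.3853 0.4596] xaz 82.95 z [ 0.093  0.585 -0.805] F [ 1.35 -0.56  0.2 ] op 85.0 q [-1.12   0.312  0.854  1.808 -0.969  1.029  0.035]
-0.126,0.073,-0.054,0,-0.126,0.073,-0.054,0,-0.126,0.073,-0.054,0,-0.126,0.073,-0.054,0,-0.126,0.073,-0.054,0
-0.091,0.004,-0.058,0,-0.091,0.004,-0.058,0,-0.091,0.004,-0.058,0,-0.091,0.004,-0.058,0,-0.091,0.004,-0.058,0
-0.091,0.004,-0.058,0,-0.091,0.004,-0.058,0,-0.115,-0.006,-0.002,0,-0.115,-0.006,-0.002,0,-0.115,-0.006,-0.002,0
```

Request:
arm_command:
  rows: [-0.1, 0.058, -0.043, 0, -0.1, 0.058, -0.043, 0, -0.1, 0.058, -0.043, 0, -0.1, 0.058, -0.043, 0, -0.1, 0.058, -0.043, 0]

```text
time: 18.7
eef_pos: [0.5275, 0.155, 0.4171]
tool_rot: [-0.198, 0.712, 0.627, 0.246]
wrist_force: [1.6, 0.7, 0.9]
opening: 0.0848
```

```bash
python3 - <<'E'
from plan import *
info()
plan([((.55,.1,.4),0,2),((.52,-.2,.38),0,7),((.50,-.31,.3),0,3)])
E
```

```text
t 18.7 p [0.5275 0.155  0.4171] xaz 83.31 z [ 0.103  0.591 -0.8  ] F [1.62 0.69 0.87] op 84.8 q [-0.461  0.43   0.741  1.771 -0.98   1.298  0.524]
-0.065,0.037,-0.021,0,-0.065,0.037,-0.021,0,-0.09,0.004,-0.059,0,-0.09,0.004,-0.059,0,-0.09,0.004,-0.059,0
-0.09,0.004,-0.059,0,-0.09,0.004,-0.059,0,-0.09,0.004,-0.059,0,-0.09,0.004,-0.059,0,-0.115,-0.007,-0.002,0
-0.115,-0.007,-0.002,0,-0.115,-0.007,-0.002,0
```

Request:
arm_command:
  rows: [-0.065, 0.037, -0.021, 0, -0.09, 0.01, -0.059, 0, -0.09, 0.004, -0.059, 0, -0.09, 0.004, -0.059, 0, -0.09, 0.004, -0.059, 0]

```text
time: 19.2
eef_pos: [0.5251, -0.0549, 0.3994]
tool_rot: [-0.195, 0.712, 0.627, 0.249]
wrist_force: [0.7, -0.2, 0.1]
opening: 0.085
```

```bash
python3 - <<'E'
from plan import *
info()
w=cloud(load('top')); m=(w[...,2]>.16)&(w[...,1]<-.33)&(w[...,1]>-.5)&(w[...,0]>.3)&(w[...,0]<.5); print('can top',np.nanmedian(w[m],axis=0), m.sum(),np.nanmin(w[m],0),np.nanmax(w[m],0))
plan([((.525,-.2,.38),0,4),((.513,-.385,.28),0,5)])
E
```

```text
t 19.2 p [ 0.5251 -0.0549  0.3994] xaz 83.52 z [ 0.111  0.59  -0.8  ] F [ 0.75 -0.2   0.11] op 85.0 q [-0.013  0.549  0.737  1.644 -0.902  1.536  0.835]
can top [ 0.41057963 -0.42336457  0.19230834] 46 [ 0.3863809  -0.4303239   0.18641122] [ 0.42933634 -0.40796079  0.19807108]
-0.079,0.012,-0.044,0,-0.079,0.012,-0.044,0,-0.079,0.012,-0.044,0,-0.079,0.012,-0.044,0,-0.104,0.005,-0.015,0
-0.104,0.005,-0.015,0,-0.104,0.005,-0.015,0,-0.104,0.005,-0.015,0,-0.104,0.005,-0.015,0
```

Request:
arm_command:
  rows: [-0.079, 0.012, -0.044, 0, -0.079, 0.012, -0.044, 0, -0.079, 0.012, -0.044, 0, -0.079, 0.012, -0.044, 0, -0.1, 0.005, -0.015, 0]

```text
time: 19.7
eef_pos: [0.5209, -0.2469, 0.3662]
tool_rot: [-0.188, 0.713, 0.627, 0.252]
wrist_force: [0.4, -0.3, -0.2]
opening: 0.0847
```

Request:
arm_command:
  rows: [-0.1, 0.005, -0.015, 0, -0.1, 0.005, -0.015, 0, -0.09, 0.005, -0.015, 0, -0.05, 0, 0, 0, 0, 0, 0, 0]

```text
time: 20.2
eef_pos: [0.5091, -0.3787, 0.2972]
tool_rot: [-0.183, 0.716, 0.625, 0.252]
wrist_force: [-0.1, 0.2, -0.7]
opening: 0.085
```

```bash
python3 - <<'E'
from plan import *
info(); s,p,r=state(); print(r.as_matrix().round(3))
for n in('scene','top'):
    im,_=grab(n); W=cloud(load(n)).reshape(-1,3); l=r.inv().apply(W-p)*1000
    for a in range(-120,20,10):
        m=(l[:,2]>a)&(l[:,2]<a+10)&(abs(l[:,0])<60)&(abs(l[:,1])<80)&(W[:,2]>.15)
        if m.sum()>2: print(n,a,m.sum(),'x',np.percentile(l[m,0],[2,98]).round(),'y',np.percentile(l[m,1],[2,98]).round(),'zmax',W[m].min(0).round(3))
cv2.imwrite('pics/s6.png',cv2.resize(load('scene')['im'][190:340,110:310],(800,600),interpolation=cv2.INTER_CUBIC))
E
```

```text
t 20.2 p [ 0.5091 -0.3787  0.2972] xaz 83.46 z [ 0.131  0.577 -0.806] F [-0.09  0.17 -0.66] op 85.0 q [ 0.58   0.937  0.669  1.135 -0.893  1.781  1.102]
[[ 0.092  0.987  0.131]
 [ 0.803 -0.151  0.577]
 [ 0.59   0.052 -0.806]]
scene -120 265 x [-11.  19.] y [-69.  71.] zmax [ 0.425 -0.468  0.383]
scene -110 257 x [-11.  17.] y [-68.  72.] zmax [ 0.426 -0.461  0.373]
scene -100 265 x [-12.  17.] y [-70.  73.] zmax [ 0.425 -0.457  0.362]
scene -90 246 x [-10.  13.] y [-71.  74.] zmax [ 0.425 -0.449  0.354]
scene -80 78 x [-9. 13.] y [-63.  62.] zmax [ 0.434 -0.443  0.346]
scene -70 98 x [-10.  12.] y [-53.  57.] zmax [ 0.448 -0.423  0.338]
scene -60 95 x [-9. 11.] y [-55.  57.] zmax [ 0.447 -0.425  0.33 ]
scene -50 102 x [-10.  11.] y [-55.  56.] zmax [ 0.449 -0.421  0.323]
scene -40 37 x [-10.  11.] y [-47.  49.] zmax [ 0.457 -0.403  0.317]
top -120 102 x [ 7. 20.] y [-29.  72.] zmax [ 0.464 -0.45   0.39 ]
top -110 142 x [-9. 19.] y [-37.  73.] zmax [ 0.457 -0.455  0.372]
top -100 83 x [-8. 17.] y [-42.  75.] zmax [ 0.453 -0.452  0.366]
top -90 83 x [-8. 16.] y [-49.  76.] zmax [ 0.45  -0.449  0.362]
top -80 27 x [ 3. 14.] y [-52.  61.] zmax [ 0.449 -0.427  0.355]
top -70 37 x [-7. 13.] y [-52.  60.] zmax [ 0.449 -0.43   0.346]
top -60 37 x [-8. 14.] y [-51.  60.] zmax [ 0.45  -0.425  0.34 ]
top -50 37 x [-9. 14.] y [-51.  58.] zmax [ 0.451 -0.422  0.328]
top -40 3 x [2. 9.] y [-41.  51.] zmax [ 0.461 -0.405  0.329]
```

View pics/s6.png

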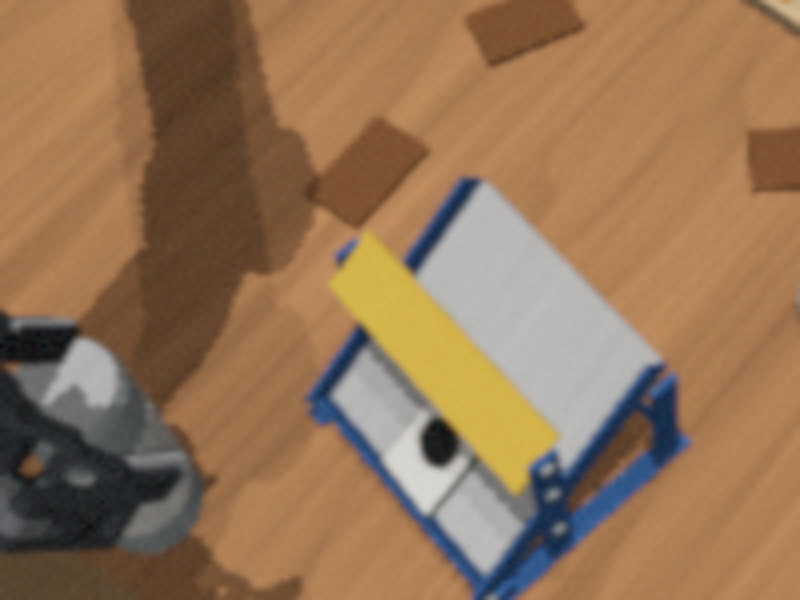

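The picture shows the plate at crop (430,455) against the toe stop, and the tilted gripper at the left, clear of the can. The fingertip offset lies along tool z, so I can correct for it. Planning the approach square to the slide.

```bash
cat > appr.py <<'E'
from plan import *
C=np.array([.5333,-.2637,.050])
def go(back,turn=0,n=1,off=.022,dn=.004):
    s,p,r=state(); r2=r*R.from_rotvec([0,0,np.radians(turn)]); m=r2.as_matrix()
    G=C-dn*m[:,0]+off*m[:,2]-back*m[:,2]
    print('target',G.round(4),'err tool',(r.inv().apply(G-p)*1000).round(1)); plan([(G,turn,n)])
E
python3 - <<'E'
from appr import *
go(.12,2.7,2)
E
```

```text
target [ 0.5199 -0.3235  0.1266] err tool [-58.5  -8.  171.3]
-0.073,-0.01,0.214,0.27,-0.073,-0.008,0.214,0.27
```

Request:
arm_command:
  rows: [-0.037, -0.005, 0.09, 0.27, -0.037, -0.005, 0.09, 0.27, -0.037, -0.005, 0.09, 0, -0.03, -0.004, 0.08, 0, 0, 0, 0, 0]
  hand: 74

```text
time: 20.8
eef_pos: [0.5216, -0.3339, 0.1588]
tool_rot: [-0.183, 0.725, 0.615, 0.25]
wrist_force: [0.8, -0.4, -0.5]
opening: 0.0743
```

```bash
python3 - <<'E'
from appr import *
info(); s,p,r=state(); print(r.as_matrix().round(3))
go(.06,0,2)
E
```

```text
t 20.8 p [ 0.5216 -0.3339  0.1588] xaz 81.53 z [ 0.138  0.572 -0.808] F [ 0.79 -0.37 -0.47] op 74.3 q [ 0.519  1.029  0.596  1.375 -0.947  1.496  1.221]
[[ 0.119  0.983  0.138]
 [ 0.801 -0.178  0.572]
 [ 0.587  0.043 -0.808]]
target [ 0.5276 -0.2886  0.0784] err tool [-10.2  -5.6  91.8]
-0.013,-0.007,0.115,0,-0.013,-0.007,0.115,0
```

Request:
arm_command:
  rows: [-0.012, -0.006, 0.07, 0, -0.012, -0.006, 0.07, 0, 0, 0, 0.06, 0, 0, 0, 0, 0]

```text
time: 21.2
eef_pos: [0.5329, -0.2952, 0.0972]
tool_rot: [-0.176, 0.723, 0.619, 0.251]
wrist_force: [-0.1, 0.4, -0.3]
opening: 0.074
```

```bash
python3 - <<'E'
from appr import *
info(); s,p,r=state()
go(0,0,1)
im,_=grab('scene'); W=cloud(load('scene'));wf=W.reshape(-1,3); l=(r.inv().apply(wf-p)*1000).reshape(W.shape)
for a in range(-60,-20,10):
    m=(l[...,2]>a)&(l[...,2]<a+10)&(abs(l[...,0])<40)&(abs(l[...,1])<60)
    if m.sum()>2: print(a,m.sum(),'x',np.percentile(l[m][:,0],[2,98]).round(),'y',np.percentile(l[m][:,1],[2,50,98]).round())
wh=(im[...,0]>170)&(abs(l[...,1])<70)&(abs(l[...,0])<60)&(l[...,2]>0); print('white tool y',np.percentile(l[wh][:,1],[2,98]) if wh.any() else None, 'z',np.median(l[wh][:,2]) if wh.any() else None)
cv2.imwrite('pics/s7.png',cv2.resize(im[220:340,140:300],(800,600),interpolation=cv2.INTER_CUBIC))
E
```

```text
t 21.2 p [ 0.5329 -0.2952  0.0972] xaz 82.45 z [ 0.146  0.565 -0.812] F [-0.06  0.37 -0.31] op 74.0 q [ 0.5    1.059  0.488  1.482 -0.97   1.318  1.268]
target [ 0.5361 -0.2545  0.0298] err tool [-5.9 -7.7 78.2]
-0.015,-0.019,0.195,0
-60 48 x [-9. 12.] y [-49. -37.  51.]
-50 62 x [-12.  11.] y [-44. -36.  51.]
-40 34 x [-10.  11.] y [-43. -37.  50.]
-30 3 x [-6.  6.] y [-38. -38.  40.]
white tool y [-50.67860072  64.65080927] z 60.903460201865634
```

View pics/s7.png

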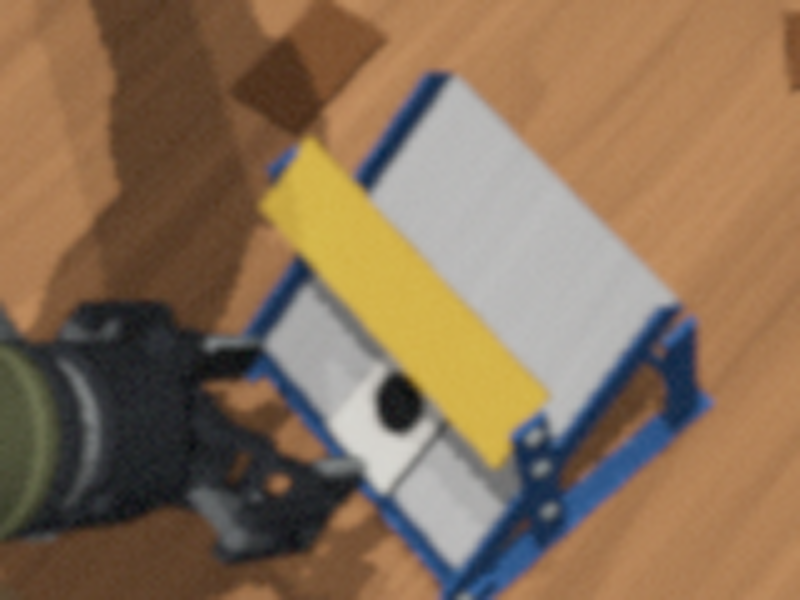

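The picture shows both fingertips (crop (235,355) and (345,475)) straddling the plate's line, below the lip. Going on in.

Request:
arm_command:
  rows: [-0.006, -0.01, 0.05, 0, -0.006, -0.01, 0.05, 0, -0.003, -0.003, 0.04, 0, 0, 0, 0, 0]

```text
time: 21.65
eef_pos: [0.5361, -0.2791, 0.0582]
tool_rot: [-0.163, 0.724, 0.622, 0.25]
wrist_force: [0.8, -0.7, 0.5]
opening: 0.0744
```

```bash
python3 - <<'E'
from appr import *
info(); s,p,r=state(); print(r.as_matrix().round(3))
go(0,0,1)
E
```

```text
t 21.65 p [ 0.5361 -0.2791  0.0582] xaz 82.99 z [ 0.159  0.547 -0.822] F [ 0.83 -0.73  0.49] op 74.4 q [ 0.513  1.075  0.395  1.543 -0.978  1.178  1.298]
[[ 0.101  0.982  0.159]
 [ 0.819 -0.173  0.547]
 [ 0.565  0.075 -0.822]]
target [ 0.5364 -0.2549  0.0297] err tool [ 3.7 -6.  36.7]
0.009,-0.015,0.092,0
```

Request:
arm_command:
  rows: [0.006, -0.012, 0.04, 0.3, 0.004, -0.008, 0.03, 0.3, 0, 0, 0, 0]

```text
time: 21.95
eef_pos: [0.5359, -0.2671, 0.0431]
tool_rot: [-0.162, 0.741, 0.604, 0.245]
wrist_force: [0.1, -0.5, -0.5]
opening: 0.0743
```

```bash
python3 - <<'E'
from appr import *
info(); s,p,r=state(); print(r.as_matrix().round(3))
go(0,0,1)
E
```

```text
t 21.95 p [ 0.5359 -0.2671  0.0431] xaz 79.49 z [ 0.167  0.537 -0.827] F [ 0.1  -0.48 -0.52] op 74.3 q [ 0.521  1.072  0.339  1.587 -0.981  1.098  1.26 ]
[[ 0.151  0.974  0.167]
 [ 0.815 -0.219  0.537]
 [ 0.559  0.055 -0.827]]
target [ 0.5364 -0.2552  0.0296] err tool [ 2.2 -2.9 17.7]
0.006,-0.007,0.044,0
```

Request:
arm_command:
  rows: [0.006, -0.007, 0.025, 0, 0.002, -0.003, 0.012, 0, 0, 0, 0, 0]

```text
time: 22.25
eef_pos: [0.5365, -0.2599, 0.0353]
tool_rot: [-0.158, 0.741, 0.605, 0.245]
wrist_force: [0.6, -0.7, -0.7]
opening: 0.0742
```

```bash
python3 - <<'E'
from appr import *
info()
go(0,0,1)
E
```

```text
t 22.25 p [ 0.5365 -0.2599  0.0353] xaz 79.7 z [ 0.172  0.53  -0.83 ] F [ 0.61 -0.73 -0.71] op 74.2 q [ 0.526  1.071  0.305  1.61  -0.982  1.051  1.268]
target [ 0.5365 -0.2553  0.0295] err tool [ 0.6 -1.4  7.2]
0.001,-0.003,0.018,0
```

Request:
arm_command:
  rows: [0.001, -0.003, 0.018, 0, 0, 0, 0.004, 0, 0, 0, 0, 0]

```text
time: 22.55
eef_pos: [0.5372, -0.2551, 0.028]
tool_rot: [-0.157, 0.741, 0.605, 0.245]
wrist_force: [0.6, -0.4, -1.1]
opening: 0.0735
```

Request:
arm_command:
  rows: [0, 0, 0, 0, 0, 0, 0, 0, 0, 0, 0, 0, 0, 0, 0, 0]
  hand: 40
  force: 60

```text
time: 22.95
eef_pos: [0.5369, -0.2559, 0.0286]
tool_rot: [-0.157, 0.741, 0.605, 0.245]
wrist_force: [0.3, -0.1, -0.4]
opening: 0.0467
```

```bash
python3 - <<'E'
from appr import *
info()
go(0,0,1)
E
```

```text
t 22.95 p [ 0.5369 -0.2559  0.0286] xaz 79.73 z [ 0.173  0.529 -0.831] F [ 0.27 -0.09 -0.36] op 46.7 q [ 0.531  1.076  0.284  1.618 -0.982  1.026  1.27 ]
target [ 0.5365 -0.2553  0.0295] err tool [ 0.9 -0.4 -0.6]
0.002,-0.001,-0.001,0
```

Gripped (46.7 mm). Backing out square to the slide.

Request:
arm_command:
  rows: [0, 0, -0.02, 0, 0, 0, -0.05, 0, 0, 0, -0.07, 0, 0, 0, -0.08, 0, 0, 0, -0.09, 0]
  force: 80

```text
time: 23.45
eef_pos: [0.513, -0.3189, 0.1298]
tool_rot: [-0.163, 0.741, 0.605, 0.243]
wrist_force: [0.6, 0.2, -2.1]
opening: 0.0454
```

Request:
arm_command:
  rows: [0, 0, -0.1, 0, 0, 0, -0.1, 0, 0.02, 0, -0.1, 0, 0.03, 0, -0.1, 0, 0.03, 0, -0.1, 0]

```text
time: 23.95
eef_pos: [0.4801, -0.4048, 0.3179]
tool_rot: [-0.165, 0.744, 0.602, 0.239]
wrist_force: [1.4, -0.0, -3.1]
opening: 0.0455
```

```bash
python3 - <<'E'
from plan import *
info(); s,p,r=state(); print(r.as_matrix().round(3))
plan([((.53,-.16,.38),0,5),((.53,.1,.38),0,6),((.4,.35,.38),0,6)])
E
```

```text
t 23.95 p [ 0.4801 -0.4048  0.3179] xaz 78.87 z [ 0.156  0.533 -0.832] F [ 1.41 -0.05 -3.13] op 45.5 q [ 0.704  0.843  0.439  1.147 -0.724  1.676  0.968]
[[ 0.161  0.975  0.156]
 [ 0.817 -0.22   0.533]
 [ 0.553  0.042 -0.832]]
0.121,-0.001,0.043,0,0.121,-0.001,0.043,0,0.121,-0.001,0.043,0,0.121,-0.001,0.043,0,0.121,-0.001,0.043,0
0.089,-0.024,0.058,0,0.089,-0.024,0.058,0,0.089,-0.024,0.058,0,0.089,-0.024,0.058,0,0.089,-0.024,0.058,0
0.089,-0.024,0.058,0,0.076,-0.076,0.047,0,0.076,-0.076,0.047,0,0.076,-0.076,0.047,0,0.076,-0.076,0.047,0
0.076,-0.076,0.047,0,0.076,-0.076,0.047,0
```

Plate held (about 3 N). To level the hand again I'll use the same trick on the opposite side (azimuth about -104°), pushing outward there.

```bash
python3 - <<'E'
from plan import *
plan([((.2,-.62,.45),0,8),((-.12,-.68,.45),0,7)])
E
```

```text
-0.046,-0.069,-0.084,0,-0.046,-0.069,-0.084,0,-0.046,-0.069,-0.084,0,-0.046,-0.069,-0.084,0,-0.046,-0.069,-0.084,0
-0.046,-0.069,-0.084,0,-0.046,-0.069,-0.084,0,-0.046,-0.069,-0.084,0,-0.036,-0.106,-0.029,0,-0.036,-0.106,-0.029,0
-0.036,-0.106,-0.029,0,-0.036,-0.106,-0.029,0,-0.036,-0.106,-0.029,0,-0.036,-0.106,-0.029,0,-0.036,-0.106,-0.029,0
```

Request:
arm_command:
  rows: [-0.046, -0.069, -0.084, 0, -0.046, -0.069, -0.084, 0, -0.046, -0.069, -0.084, 0, -0.046, -0.069, -0.084, 0, -0.046, -0.069, -0.084, 0]

```text
time: 24.45
eef_pos: [0.3034, -0.5417, 0.4084]
tool_rot: [-0.162, 0.741, 0.607, 0.237]
wrist_force: [1.0, -1.6, -2.5]
opening: 0.0457
```

Request:
arm_command:
  rows: [-0.046, -0.069, -0.084, 0, -0.046, -0.069, -0.084, 0, -0.046, -0.069, -0.084, 0, -0.036, -0.1, -0.029, 0, -0.036, -0.1, -0.029, 0]

```text
time: 24.95
eef_pos: [0.1632, -0.5822, 0.4104]
tool_rot: [-0.173, 0.738, 0.609, 0.235]
wrist_force: [0.6, -0.4, -2.7]
opening: 0.0458
```

```bash
python3 - <<'E'
from plan import *
info()
plan([((-.14,-.70,.45),0,5)])
E
```

```text
t 24.95 p [ 0.1632 -0.5822  0.4104] xaz 79.68 z [ 0.136  0.541 -0.83 ] F [ 0.62 -0.38 -2.71] op 45.8 q [ 1.443  0.89  -0.283  0.677 -0.124  2.089  0.98 ]
-0.06,-0.136,-0.069,0,-0.06,-0.136,-0.069,0,-0.06,-0.136,-0.069,0,-0.06,-0.136,-0.069,0,-0.06,-0.136,-0.069,0
```

Request:
arm_command:
  rows: [-0.045, -0.1, -0.05, 0, -0.045, -0.1, -0.05, 0, -0.045, -0.1, -0.05, 0, -0.045, -0.1, -0.05, 0, -0.06, -0.06, -0.07, 0]

```text
time: 25.45
eef_pos: [-0.0525, -0.6176, 0.3883]
tool_rot: [-0.143, 0.751, 0.608, 0.213]
wrist_force: [0.0, -0.4, -2.7]
opening: 0.0454
```

Request:
arm_command:
  rows: [-0.07, -0.04, -0.09, 0, -0.07, -0.04, -0.09, 0, -0.07, 0, -0.1, 0, -0.07, 0, -0.1, 0, -0.07, 0, -0.1, 0]

```text
time: 25.95
eef_pos: [-0.119, -0.677, 0.3915]
tool_rot: [-0.089, 0.774, 0.609, 0.151]
wrist_force: [-0.3, 0.5, -2.7]
opening: 0.0452
```

```bash
python3 - <<'E'
from plan import *
info()
s,p,r=state();az=np.arctan2(p[1],p[0]);o=np.array([np.cos(az),np.sin(az),0]);print('az',np.degrees(az),'out',r.inv().apply(o).round(2),'up',r.inv().apply([0,0,1]).round(2))
E
```

```text
t 25.95 p [-0.119  -0.677   0.3915] xaz 76.88 z [ 0.126  0.321 -0.939] F [-0.33  0.49 -2.68] op 45.2 q [ 1.694  0.979  0.136  0.421 -0.191  2.089  1.487]
az -99.96953829565645 out [-0.94  0.07 -0.34] up [ 0.34  0.05 -0.94]
```

Request:
arm_command:
  rows: [-0.08, -0.06, -0.08, 0, -0.08, -0.06, -0.08, 0, -0.085, -0.05, -0.08, 0, -0.09, -0.04, -0.07, 0, -0.09, -0.02, -0.07, 0]

```text
time: 26.45
eef_pos: [-0.2235, -0.7146, 0.3896]
tool_rot: [-0.043, 0.784, 0.613, 0.09]
wrist_force: [-0.3, 0.5, -2.4]
opening: 0.0454
```

```bash
python3 - <<'E'
from plan import *
info()
s,p,r=state();az=np.arctan2(p[1],p[0]);o=np.array([np.cos(az),np.sin(az),0]);print('az',np.degrees(az),'out',r.inv().apply(o).round(2),'up',r.inv().apply([0,0,1]).round(2))
E
```

```text
t 26.45 p [-0.2235 -0.7146  0.3896] xaz 76.28 z [ 0.088  0.177 -0.98 ] F [-0.35  0.48 -2.36] op 45.4 q [ 1.804  1.067  0.364  0.193 -0.37   2.089  1.618]
az -107.3709711739077 out [-0.98 -0.06 -0.2 ] up [ 0.19  0.04 -0.98]
```

Request:
arm_command:
  rows: [-0.095, -0.05, -0.065, 0, -0.095, -0.05, -0.065, 0, -0.095, -0.05, -0.06, 0, -0.1, -0.04, -0.06, 0, -0.1, -0.03, -0.06, 0]

```text
time: 26.95
eef_pos: [-0.2865, -0.7129, 0.4]
tool_rot: [-0.027, 0.791, 0.609, 0.057]
wrist_force: [0.5, -0.1, -2.7]
opening: 0.0455
```

```bash
python3 - <<'E'
from plan import *
info()
s,p,r=state();az=np.arctan2(p[1],p[0]);o=np.array([np.cos(az),np.sin(az),0]);print('az',np.degrees(az),'out',r.inv().apply(o).round(2),'up',r.inv().apply([0,0,1]).round(3))
E
```

```text
t 26.95 p [-0.2865 -0.7129  0.4   ] xaz 75.26 z [ 0.058  0.113 -0.992] F [ 0.46 -0.12 -2.75] op 45.5 q [ 1.868  1.108  1.044  0.137 -0.997  2.089  1.733]
az -111.89624707327609 out [-0.98 -0.12 -0.13] up [ 0.124  0.027 -0.992]
```

Request:
arm_command:
  rows: [-0.085, -0.02, -0.09, 0, -0.085, -0.02, -0.09, 0, -0.085, -0.02, -0.09, 0, -0.085, -0.02, -0.09, 0, -0.085, -0.02, -0.09, 0]

```text
time: 27.45
eef_pos: [-0.2958, -0.698, 0.484]
tool_rot: [0.005, 0.79, 0.612, 0.012]
wrist_force: [-0.6, 0.2, -2.3]
opening: 0.0455
```

```bash
python3 - <<'E'
from plan import *
info()
s,p,r=state();az=np.arctan2(p[1],p[0]);o=np.array([np.cos(az),np.sin(az),0]);print('az',np.degrees(az),'out',r.inv().apply(o).round(2),'up',r.inv().apply([0,0,1]).round(3))
E
```

```text
t 27.45 p [-0.2958 -0.698   0.484 ] xaz 75.55 z [ 0.026  0.007 -1.   ] F [-0.6   0.18 -2.33] op 45.5 q [ 1.886  0.998  1.045  0.135 -1.     2.089  1.756]
az -112.9692381121836 out [-0.99 -0.15 -0.02] up [ 0.013  0.023 -1.   ]
```

Hand vertical again (tool z within 1.5° of straight down). Carrying the plate round the front to the tray, high.

```bash
python3 - <<'E'
from plan import *
plan([((0,-.65,.46),0,7),((.35,-.5,.44),0,8)])
E
```

```text
0.043,0.098,0.011,0,0.043,0.098,0.011,0,0.043,0.098,0.011,0,0.043,0.098,0.011,0,0.043,0.098,0.011,0
0.043,0.098,0.011,0,0.043,0.098,0.011,0,0.072,0.094,0.01,0,0.072,0.094,0.01,0,0.072,0.094,0.01,0
0.072,0.094,0.01,0,0.072,0.094,0.01,0,0.072,0.094,0.01,0,0.072,0.094,0.01,0,0.072,0.094,0.01,0
```

Request:
arm_command:
  rows: [0.043, 0.098, 0.011, 0, 0.043, 0.098, 0.011, 0, 0.043, 0.098, 0.011, 0, 0.043, 0.098, 0.011, 0, 0.043, 0.098, 0.011, 0]

```text
time: 27.95
eef_pos: [-0.103, -0.6651, 0.4746]
tool_rot: [0.011, 0.793, 0.609, 0.008]
wrist_force: [1.4, -1.0, -2.3]
opening: 0.0453
```

Request:
arm_command:
  rows: [0.043, 0.098, 0.011, 0, 0.043, 0.098, 0.011, 0, 0.072, 0.094, 0.01, 0, 0.072, 0.094, 0.01, 0, 0.072, 0.094, 0.01, 0]

```text
time: 28.45
eef_pos: [0.126, -0.5927, 0.4627]
tool_rot: [0.017, 0.79, 0.613, 0.013]
wrist_force: [0.3, 0.3, -2.2]
opening: 0.0452
```

```bash
python3 - <<'E'
from plan import *
info()
plan([((.38,-.46,.44),0,6),((.56,-.18,.42),-5,7),((.55,.08,.38),-6.5,6)])
E
```

```text
t 28.45 p [ 0.126  -0.5927  0.4627] xaz 75.66 z [ 0.041 -0.011 -0.999] F [ 0.31  0.32 -2.22] op 45.2 q [ 0.774  0.756  1.379  1.23  -0.788  1.696  1.718]
0.08,0.088,0.013,0,0.08,0.088,0.013,0,0.08,0.088,0.013,0,0.08,0.088,0.013,0,0.08,0.088,0.013,0
0.08,0.088,0.013,0,0.113,0.037,0.009,-0.143,0.112,0.039,0.009,-0.143,0.112,0.04,0.009,-0.143,0.111,0.042,0.009,-0.143
0.111,0.043,0.009,-0.143,0.11,0.044,0.009,-0.143,0.11,0.046,0.009,-0.143,0.106,-0.022,0.015,-0.217,0.106,-0.02,0.015,-0.217
0.107,-0.018,0.015,-0.217,0.107,-0.016,0.015,-0.217,0.107,-0.014,0.015,-0.217,0.108,-0.012,0.015,-0.217
```

Request:
arm_command:
  rows: [0.08, 0.088, 0.013, 0, 0.08, 0.088, 0.013, 0, 0.08, 0.088, 0.013, 0, 0.08, 0.088, 0.013, 0, 0.08, 0.088, 0.013, 0]

```text
time: 28.95
eef_pos: [0.3454, -0.4738, 0.4481]
tool_rot: [0.021, 0.786, 0.617, 0.02]
wrist_force: [0.4, -0.6, -1.2]
opening: 0.0454
```

Request:
arm_command:
  rows: [0.08, 0.088, 0.013, 0, 0.11, 0.037, 0.009, -0.15, 0.11, 0.039, 0.009, -0.15, 0.11, 0.04, 0.009, -0.15, 0.11, 0.042, 0.009, -0.15]

```text
time: 29.45
eef_pos: [0.496, -0.2818, 0.4373]
tool_rot: [0.022, 0.765, 0.643, 0.027]
wrist_force: [1.1, -0.8, -2.7]
opening: 0.0453
```

```bash
python3 - <<'E'
from plan import *
info()
plan([((.56,-.10,.42),-5,5),((.52,.12,.36),-6,5)])
E
```

```text
t 29.45 p [ 0.496  -0.2818  0.4373] xaz 80.18 z [ 0.07   0.    -0.998] F [ 1.13 -0.82 -2.66] op 45.3 q [-0.181  0.736  1.468  1.447 -0.798  1.571  1.058]
0.095,0.015,0.011,-0.2,0.095,0.017,0.011,-0.2,0.094,0.019,0.011,-0.2,0.094,0.02,0.011,-0.2,0.094,0.022,0.011,-0.2
0.108,-0.031,0.028,-0.24,0.108,-0.029,0.028,-0.24,0.109,-0.027,0.028,-0.24,0.109,-0.024,0.028,-0.24,0.11,-0.022,0.028,-0.24
```

Request:
arm_command:
  rows: [0.095, 0.015, 0.011, -0.2, 0.095, 0.017, 0.011, -0.2, 0.095, 0.019, 0.011, -0.2, 0.095, 0.02, 0.011, -0.2, 0.095, 0.02, 0.011, -0.2]

```text
time: 29.95
eef_pos: [0.5621, -0.0827, 0.4225]
tool_rot: [0.021, 0.73, 0.683, 0.034]
wrist_force: [1.1, 0.6, -2.0]
opening: 0.0456
```

Request:
arm_command:
  rows: [0.1, -0.031, 0.028, -0.24, 0.1, -0.029, 0.028, -0.24, 0.1, -0.027, 0.028, -0.24, 0.1, -0.025, 0.028, 0, 0.08, -0.02, 0.028, 0]

```text
time: 30.45
eef_pos: [0.5169, 0.1258, 0.3672]
tool_rot: [0.018, 0.701, 0.711, 0.04]
wrist_force: [0.1, 0.2, -2.7]
opening: 0.0453
```

```bash
python3 - <<'E'
from plan import *
info(); s,p,r=state(); print(r.as_matrix().round(3))
for n in('scene','top'):
    im,_=grab(n); W=cloud(load(n)); l=(r.inv().apply(W.reshape(-1,3)-p)*1000).reshape(W.shape)
    m=(abs(l[...,1])<26)&(abs(l[...,0])<70)&(l[...,2]>-45)&(l[...,2]<0)&(W[...,2]>.1); m2=m&(abs(l[...,0])>14)
    L=l[m]; print(n,m.sum(),np.percentile(L,[2,98],axis=0).round(0).tolist() if m.any() else '')
    if m2.sum()>20:
        A=l[m2]; f=np.linalg.lstsq(np.c_[A[:,:2],np.ones(len(A))],A[:,2],rcond=None)[0]; print('plane dz/dx,dz/dy,z0',f.round(3))
plan([((.4645,.217,.2),0,5),((.4645,.217,.05),0,4)])
cv2.imwrite('pics/s8.png',cv2.resize(load('scene')['im'][70:220,200:400],(800,600),interpolation=cv2.INTER_CUBIC))
E
```

```text
t 30.45 p [0.5169 0.1258 0.3672] xaz 90.88 z [ 0.081  0.033 -0.996] F [ 0.12  0.21 -2.67] op 45.3 q [-1.033  0.741  1.475  1.725 -0.824  1.342  0.601]
[[-0.015  0.997  0.081]
 [ 0.999  0.013  0.033]
 [ 0.031  0.082 -0.996]]
scene 514 [[-36.0, -25.0, -42.0], [33.0, 25.0, -17.0]]
plane dz/dx,dz/dy,z0 [ -0.075   0.102 -24.702]
top 24 [[-29.0, -23.0, -29.0], [-19.0, -3.0, -17.0]]
plane dz/dx,dz/dy,z0 [ -0.362   0.04  -30.726]
0.042,-0.031,0.082,0,0.042,-0.031,0.082,0,0.042,-0.031,0.082,0,0.042,-0.031,0.082,0,0.042,-0.031,0.082,0
-0.004,-0.007,0.093,0,-0.004,-0.007,0.093,0,-0.004,-0.007,0.093,0,-0.004,-0.007,0.093,0
```

View pics/s8.png

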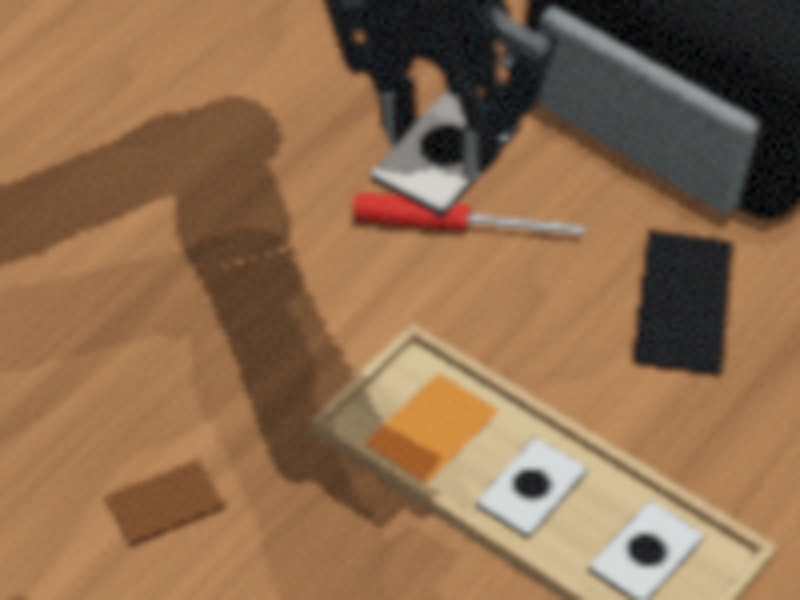

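The picture shows the plate white side up in the fingers (crop (430,170)) above the tray area. The orange card at (430,430) is free, and the two good plates and the screwdriver and phone are undisturbed. The plate is only about 6° off level. Lowering over the card.

```bash
python3 - <<'E'
from plan import *
plan([((.4665,.2143,.2),3.6,5),((.4665,.2143,.07),0,3)])
E
```

```text
0.04,-0.03,0.082,0.144,0.04,-0.031,0.082,0.144,0.039,-0.031,0.082,0.144,0.039,-0.032,0.082,0.144,0.039,-0.032,0.082,0.144
-0.004,-0.008,0.108,0,-0.004,-0.008,0.108,0,-0.004,-0.008,0.108,0
```

Request:
arm_command:
  rows: [0.04, -0.03, 0.082, 0.15, 0.04, -0.031, 0.082, 0.15, 0.04, -0.031, 0.082, 0.15, 0.04, -0.031, 0.082, 0.15, 0.03, -0.025, 0.08, 0.15]

```text
time: 31.05
eef_pos: [0.4719, 0.2144, 0.2022]
tool_rot: [0.016, 0.721, 0.691, 0.046]
wrist_force: [1.0, -0.7, -3.7]
opening: 0.0456
```

Request:
arm_command:
  rows: [0, -0.008, 0.08, 0, 0, -0.008, 0.08, 0, 0, 0, 0.04, 0, 0, 0, 0, 0]

```text
time: 31.45
eef_pos: [0.4687, 0.2255, 0.1207]
tool_rot: [0.01, 0.717, 0.695, 0.05]
wrist_force: [-0.8, -0.5, -2.3]
opening: 0.0455
```

```bash
cat > hold.py <<'E'
from plan import *
info(); s,p,r=state(); M=r.as_matrix()
im,_=grab('scene'); W=cloud(load('scene')); l=(r.inv().apply(W.reshape(-1,3)-p)*1000).reshape(W.shape)
m=(abs(l[...,1])<22)&(abs(l[...,0])<70)&(abs(l[...,0])>14)&(l[...,2]>-40)&(l[...,2]<-12)
A=l[m]
for _ in range(4):
    f=np.linalg.lstsq(np.c_[A[:,:2],np.ones(len(A))],A[:,2],rcond=None)[0]; e=A[:,2]-np.c_[A[:,:2],np.ones(len(A))]@f; A=A[abs(e)<3]
print('n',len(A),'f',f.round(3),'x rng',np.percentile(A[:,0],[1,99]).round(0)); n=M@np.array([f[0],f[1],-1]); print('plate normal',n.round(3),'face centre z',(p+M@np.array([3.5,0,3.5*f[0]+f[2]])/1000).round(4))
E
python3 - <<'E'
from hold import *
plan([((.4665,.2143,.0),0,2)])
E
```

```text
t 31.45 p [0.4687 0.2255 0.1207] xaz 88.31 z [ 0.085  0.054 -0.995] F [-0.78 -0.51 -2.26] op 45.5 q [-0.88   0.752  0.585  2.092 -0.994  0.482  0.435]
n 108 f [ -0.095   0.087 -25.66 ] x rng [-37.  36.]
plate normal [-0.002 -0.152  0.997] face centre z [0.4666 0.2276 0.1467]
-0.022,-0.016,0.15,0,-0.022,-0.016,0.15,0
```

```bash
python3 - <<'E'
from plan import *
s,p,r=state()
plan([(p+np.array([-.0016,-.0106,-.105]),0,3)])
E
```

```text
-0.014,-0.008,0.086,0,-0.014,-0.008,0.086,0,-0.014,-0.008,0.086,0
```

Request:
arm_command:
  rows: [-0.018, -0.008, 0.075, 0, -0.018, -0.008, 0.075, 0, -0.018, -0.008, 0.06, 0, -0.005, 0, 0, 0]

```text
time: 31.9
eef_pos: [0.4749, 0.2056, 0.0398]
tool_rot: [0.017, 0.718, 0.694, 0.056]
wrist_force: [0.1, -0.7, -2.3]
opening: 0.0453
```

```bash
python3 - <<'E'
from hold import *
F=(p+M@np.array([3.5,0,3.5*f[0]+f[2]])/1000)
plan([(p+np.r_[np.array([.465,.217])-F[:2],-.01],0,1)])
E
```

```text
t 31.9 p [0.4749 0.2056 0.0398] xaz 88.27 z [ 0.104  0.054 -0.993] F [ 0.11 -0.74 -2.3 ] op 45.3 q [-0.569  0.829  0.114  2.144 -0.991  0.098  0.455]
n 93 f [ -0.093   0.076 -25.503] x rng [-37.  30.]
plate normal [-0.031 -0.15   0.996] face centre z [0.4723 0.2077 0.0656]
0.022,-0.025,0.027,0
```

Request:
arm_command:
  rows: [0.012, -0.012, 0.03, 0.1, 0.01, -0.01, 0.025, 0.1, 0, 0, 0, 0]

```text
time: 32.25
eef_pos: [0.4765, 0.2166, 0.0243]
tool_rot: [0.02, 0.724, 0.687, 0.058]
wrist_force: [0.5, 0.3, -1.4]
opening: 0.0454
```

```bash
python3 - <<'E'
from hold import *
F=(p+M@np.array([3.5,0,3.5*f[0]+f[2]])/1000)
plan([(p+np.r_[np.array([.465,.217])-F[:2],-.01],0,1)])
E
```

```text
t 32.25 p [0.4765 0.2166 0.0243] xaz 87.13 z [ 0.111  0.051 -0.992] F [ 0.53  0.33 -1.45] op 45.4 q [-0.564  0.86   0.069  2.134 -1.     0.049  0.421]
n 83 f [ -0.092   0.071 -25.685] x rng [-36.  29.]
plate normal [-0.046 -0.147  0.995] face centre z [0.4738 0.2187 0.0503]
-0.006,-0.025,0.023,0
```

Request:
arm_command:
  rows: [-0.004, -0.03, 0.03, 0, -0.004, -0.03, 0.03, 0, 0, -0.03, 0.03, 0, 0, 0, 0, 0]

```text
time: 32.7
eef_pos: [0.4605, 0.2257, 0.0006]
tool_rot: [0.015, 0.724, 0.688, 0.039]
wrist_force: [-1.0, 0.1, -2.1]
opening: 0.0455
```

```bash
python3 - <<'E'
from hold import *
F=(p+M@np.array([3.5,0,3.5*f[0]+f[2]])/1000)
plan([(p+np.r_[np.array([.465,.217])-F[:2],-.01],0,1)])
E
```

```text
t 32.7 p [0.4605 0.2257 0.0006] xaz 87.12 z [ 0.078  0.033 -0.996] F [-0.99  0.09 -2.11] op 45.5 q [-0.594  0.907  0.065  2.128 -1.     0.045  0.39 ]
n 110 f [ -0.113   0.098 -25.724] x rng [-69.  23.]
plate normal [ 0.014 -0.15   1.   ] face centre z [0.4586 0.2284 0.0267]
-0.027,0.014,0.026,0
```

Request:
arm_command:
  rows: [-0.014, 0.008, 0, 0, -0.014, 0.007, 0, 0, 0, 0, 0, 0]

```text
time: 33.05
eef_pos: [0.4676, 0.2116, 0.0011]
tool_rot: [0.017, 0.725, 0.687, 0.04]
wrist_force: [-0.1, -0.2, -3.0]
opening: 0.0454
```

```bash
python3 - <<'E'
from hold import *
g=cv2.cvtColor(im,cv2.COLOR_BGR2HSV); wh=(g[...,1]<60)&(g[...,2]>110)&(abs(W[...,0]-.465)<.05)&(abs(W[...,1]-.217)<.07)&(W[...,2]>.008)&(W[...,2]<.045)
P=W[wh]; print('white',len(P)); print(cv2.minAreaRect((P[:,:2]*1000).astype('float32')))
o=(g[...,0]>10)&(g[...,0]<18)&(g[...,1]>160)&(abs(W[...,0]-.465)<.05)&(abs(W[...,1]-.217)<.06)&(W[...,2]<.014); P=W[o]; print('card left',o.sum(),np.percentile(P[:,:2],[2,98],axis=0).round(3).tolist())
F=(p+M@np.array([3.5,0,3.5*f[0]+f[2]])/1000)
plan([(p+np.r_[np.array([.465,.217])-F[:2],-.005],0,1)])
E
```

```text
t 33.05 p [0.4676 0.2116 0.0011] xaz 87.03 z [ 0.08   0.031 -0.996] F [-0.12 -0.21 -3.02] op 45.4 q [-0.562  0.906  0.063  2.128 -0.994  0.043  0.414]
n 102 f [ -0.138   0.057 -25.901] x rng [-56.  21.]
plate normal [-0.031 -0.171  0.996] face centre z [0.4657 0.2143 0.0275]
white 146
((467.01165771484375, 202.57901000976562), (56.47208023071289, 49.774478912353516), 84.4244384765625)
card left 58 [[0.439, 0.173], [0.493, 0.256]]
0.005,-0.002,0.012,0
```

Request:
arm_command:
  rows: [0.004, 0, 0.01, 0, 0, 0, 0.005, 0, 0, 0, 0, 0]

```text
time: 33.4
eef_pos: [0.4693, 0.2145, -0.0041]
tool_rot: [0.016, 0.725, 0.687, 0.039]
wrist_force: [1.0, 0.9, -2.8]
opening: 0.0456
```

Request:
arm_command:
  rows: [0, 0, 0.006, 0, 0, 0, 0, 0]

```text
time: 33.6
eef_pos: [0.4699, 0.2151, -0.0063]
tool_rot: [0.015, 0.725, 0.687, 0.039]
wrist_force: [0.6, 1.1, -2.9]
opening: 0.0457
```

Request:
arm_command:
  rows: [-0.002, -0.004, 0.006, 0, 0, 0, 0, 0]

```text
time: 33.8
eef_pos: [0.47, 0.2155, -0.0076]
tool_rot: [0.015, 0.725, 0.688, 0.038]
wrist_force: [-1.2, 0.2, 1.7]
opening: 0.0452
```

Request:
arm_command:
  rows: [-0.002, -0.004, 0.006, 0, 0, 0, 0, 0]

```text
time: 34.0
eef_pos: [0.4701, 0.2157, -0.0084]
tool_rot: [0.015, 0.725, 0.688, 0.038]
wrist_force: [-1.4, -0.8, 3.8]
opening: 0.0457
```

The low edge has touched the card. I'll ease the grip so the plate pivots level as I press down lightly, then release.

Request:
arm_command:
  rows: [0, 0, 0, 0, 0, -0.004, 0.008, 0, 0, -0.003, 0.008, 0, 0, 0, 0, 0]
  force: 20

```text
time: 34.4
eef_pos: [0.47, 0.2162, -0.0096]
tool_rot: [0.015, 0.726, 0.687, 0.037]
wrist_force: [-1.1, -0.6, 3.2]
opening: 0.0455
```

```bash
python3 - <<'E'
from hold import *
E
```

```text
t 34.4 p [ 0.47    0.2162 -0.0096] xaz 86.9 z [ 0.075  0.029 -0.997] F [-1.06 -0.62  3.16] op 45.5 q [-0.566  0.929  0.062  2.11  -1.     0.045  0.412]
n 91 f [-8.2000e-02 -1.6000e-02 -2.6395e+01] x rng [-61.  23.]
plate normal [-0.095 -0.11   0.993] face centre z [0.4682 0.2189 0.0171]
```

Request:
arm_command:
  rows: [0, 0, 0, 0, 0, 0, 0, 0, 0, 0, 0, 0, 0, 0, 0, 0]
  hand: 66

```text
time: 34.85
eef_pos: [0.47, 0.2161, -0.01]
tool_rot: [0.015, 0.726, 0.687, 0.037]
wrist_force: [0.0, -0.1, -0.5]
opening: 0.0659
```

Request:
arm_command:
  rows: [0, 0, -0.03, 0, 0, 0, -0.07, 0, 0, 0, -0.1, 0, 0, 0, -0.1, 0, 0, 0, -0.1, 0]

```text
time: 35.35
eef_pos: [0.455, 0.2101, 0.1489]
tool_rot: [0.012, 0.727, 0.686, 0.031]
wrist_force: [-0.4, -0.5, -0.4]
opening: 0.0663
```

Request:
arm_command:
  rows: [-0.08, 0, -0.08, 0, -0.08, 0, -0.08, 0, -0.1, 0, -0.04, 0, -0.08, 0, 0, 0, 0, 0, 0, 0]

```text
time: 35.85
eef_pos: [0.4446, 0.0704, 0.232]
tool_rot: [0.014, 0.724, 0.689, 0.036]
wrist_force: [-0.6, -0.3, -0.2]
opening: 0.0663
```

```bash
python3 - <<'E'
from meas import *
from plan import info
info()
for n in('top','scene'):
    grab(n);z=load(n);im=z['im'];w=cloud(z);hsv=cv2.cvtColor(im,cv2.COLOR_BGR2HSV);H,S,V=[hsv[...,i].astype(int) for i in range(3)]
    tab=(w[...,0]>0.38)&(w[...,0]<0.73)&(abs(w[...,1]-.217)<.07)&(w[...,2]<.04)
    rect(tab&(S<60)&(V>150),w,n+' white')
    rect(tab&(H>10)&(H<18)&(S>160)&(V>185),w,n+' card')
    dk=tab&(V<60)
    k,l,s,c=cv2.connectedComponentsWithStats(dk.astype('uint8'))
    for i in range(1,k):
        if s[i,4]>25: print(n,'disc',s[i,4],np.nanmean(w[l==i],0).round(4))
im=load('scene')['im'];cv2.imwrite('pics/fin.png',cv2.resize(im[90:300,150:430],(800,600),interpolation=cv2.INTER_CUBIC))
E
```

```text
t 35.85 p [0.4446 0.0704 0.232 ] xaz 87.18 z [ 0.072  0.029 -0.997] F [-0.64 -0.27 -0.15] op 66.3 q [-0.714  0.491  0.713  2.139 -0.598  0.628  0.366]
top white px [198. 166.] n 322 ctr [0.6657 0.2132] size [83.4 52.5] ang 86.6 z 0.0145
top white px [197. 196.] n 338 ctr [0.5637 0.2121] size [84.1 50.1] ang 89.8 z 0.015
top white px [195. 225.] n 315 ctr [0.4713 0.2177] size [81.1 49.7] ang 86.8 z 0.0165
top disc 31 [0.6641 0.213  0.0172]
top disc 28 [0.5628 0.2118 0.0149]
top disc 30 [0.4705 0.2167 0.0156]
scene white px [309. 175.] n 272 ctr [0.4661 0.2232] size [87.1 55.4] ang 89.2 z 0.0149
scene white px [333. 191.] n 323 ctr [0.5574 0.2182] size [89.3 58.1] ang 89.4 z 0.0129
scene white px [361. 207.] n 352 ctr [0.6593 0.2196] size [91.8 56.5] ang 85.8 z 0.0132
scene disc 30 [0.4675 0.2187 0.0155]
scene disc 33 [0.5587 0.2138 0.0142]
scene disc 36 [0.6608 0.2141 0.0141]
```

View pics/fin.png

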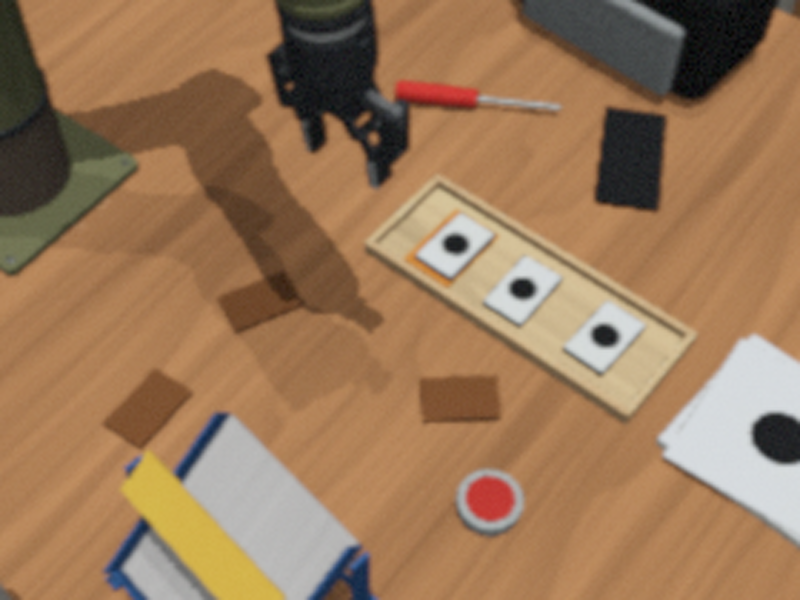

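The picture shows the plate flat and white side up on the card at crop (455,243), in line with the other two plates. The hand is clear and the bystanders are in place. Its offset is about 5–8 mm, within the 15 mm allowed. Handing in.

```bash
python3 -c "
from bench import robot
print(robot.finish_job(), robot.sense()['time'])"
```

```text
the job is handed in; nothing more can be done
the job is handed in; nothing more can be done
```

The plate was turned over on the chute and now lies white side up on the orange card. I handed the job in at about 36 s of the 58 s allowed; no verdict was reported.

**How it went**
- **Turning:** I touched the plate to the lip with about 5 N, about 10 mm past the crest by my measurement. When let go it tipped over and slid to the toe stop, white side up.
- **Picking it up from under the lip:** the moves cannot tilt the hand, so I pushed against the reach limit on the left, which tilted it about 34°. Pushing on the opposite side brought it back upright.
- **Placing:** I lowered the plate until its low edge touched the card, eased the grip to 20 N, pressed lightly and opened the fingers.

**Last checks**
- **On the card:** the plate's top face is at 15–16 mm, which matches lying flat on the card, and its length is within about 3° of the card's. Compared with the card in the same camera, the centre is 4–6 mm off. Compared with the neighbouring plates it is about 7–8 mm off. The limit is 15 mm.
- **Surroundings:** the two good plates read the same as at the start, within 2–5 mm of measurement scatter. The items in the last picture (red tin, screwdriver, phone) looked undisturbed. I did not re-check the spray can or green tin at the end, but the hand passed clear of them.

**What failed or disagreed**
- The fingertips were about 35 mm farther back along the tool than the stated geometry, so the first two grasps closed above the plate; I corrected this from the camera.
- Joints 3, 5 and 6 came very close to or onto their range limits during the tilting and placing. The plate was still about 9° off level when it met the card.

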